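# Close the slanted drain plug of a pump head with a square key

### The arm

A 6-joint arm with a two-finger parallel gripper is mounted at the origin on the work surface; the furniture and walls round the work are solid. World frame = base frame: x ahead of the robot, y to its left, z up, the work surface at z = 0. Lengths are in m, angles in rad, forces in N, time in s.
With the tool pointing down it reaches from about 0.325 to 0.9 m from the base axis. Payload 6.1 kg.
Tool frame: the origin (TCP) lies at the very end of the fingers, on their centre line; the grasp point (between the pads) lies 19 mm behind it; z points along the fingers, y is the direction in which the jaws open and shut (so a half turn about z gives the same grasp; the last joint's range is limited). The gripper opens to 85 mm and grips with 20 to 120 N. Pads are 22 mm wide; open, the fingers measure 114 mm over their backs; the gripper's body (76 mm by 85 mm) begins 54 mm behind the grasp point. The pads swing forward as they close: fully open they stand 13 mm farther back than shut.
Start: joints at [1.203, 0.22, 1.526, -0, 1.395, -0.126], TCP at [0.15, 0.607, 0.231] pointing down, gripper open.
Joint ranges: [-2.98, 2.98], [-0.91, 2.08], [0.09, 2.57], [-1.24, 4.39], [0.2, 2.65], [-2.68, 2.68]. Speed limits (rad/s): [2.57, 2.57, 3.01, 3.14, 3.14, 3.14].

### API

Orientations are given as a rotation vector (axis times angle).
In Python, from plant import env gives the robot as it stands.
- The arm moves only by the tool play_rows, never from a script. Its argument "increments" is a list of rows, each a list of 6 numbers: the shift along the tool's x, y, z scaled (see below), then the turn, a rotation vector about the tool's x, y, z scaled (see below). In form: [[x, y, z, ax, ay, az], ...]. A call has 1 to 10 rows; each row is the pose to reach, as a shift and turn from the pose commanded when the call began, along the tool's axes at that moment, turning the shorter way round; what a row does not reach only later rows make up. The controller multiplies each number of a shift by 150 mm and each number of a turn by 2 pi rad. A row lasts 1/12 s, in which the tool goes at most 41.7 mm and 7.16 degrees, less where a joint would pass 70% of its speed; a pose out of reach is approached as far as the arm can. A call with a number of a shift or a turn outside -1 to 1 is refused whole. A call with a gripper value outside its range is refused whole. "grip" is the closure, from -1 (fully open) to 1 (shut), set as the call begins (left out, the last holds). The fingers move at their own pace and stop on an object; "force" is the grip in N (left out, the last holds). Time passes only in rows, so rows that repeat a pose let the fingers close. It gives the time, the measured TCP pose, the force and the opening at its end, in the units of the state.
- env.observe(): the state, without advancing time (a new reading comes with each control period).
- env.capture(name): name is "scene" or "top"; returns a dict with "color" (400x640x3 uint8, red, green, blue), "camera_matrix" (3x3 intrinsics, pixels), "k1" (the pictures are not rectified: a ray, as slopes to the right and down, at radius r is drawn at 1 + k1 r^2 times it, then the intrinsics apply), "T" (4x4, takes a point from camera to world coordinates). Camera axes: x right, y down, z forward; pixel columns grow to the right and rows downward; lengths in m; the calibration is good to about 2 mm. A picture is of the moment at which its call begins. There is no depth.
- env.finish_job(): hands the job in, once; it reports no verdict.
The state is a dict: "time_s": time; "qpos": joint angles; "joint_velocities": joint speeds; "tau": joint torques, N m; "tool_pos": TCP position; "tool_rot": TCP orientation; "ft_force": force on the tool from outside, world axes, zero at the start; "torque": the same for the moment, N m; "gripper_width": finger opening in m.
Only numpy, scipy, OpenCV 4.12 (cv2) and the standard library are available. Lean on these libraries where they do the work, as an engineer would, in place of code of your own. Each camera call takes 0.05 s, during which the arm holds its last target.

### The job

Close the drain plug in the slanted port of the pump head: take the square key from its holder, set it squarely in the plug's recess, in line with the port, before you turn anything, then screw the plug in clockwise until it stops, keeping the key in line. Stand the key back upright in its holder and leave the small vessels on the table alone.

Things in the scene. Friction and masses are not known exactly. Their poses are not given: they have to be found in the camera images.
- key_grip (a point): Square-drive key, 134 mm long, 140 g, standing in the holder at the start. This point is on its axis at the middle of the black handle (28 mm square, 74 mm long), 100 mm from the tip of the bit, 46 mm above the collar's underside, 32 mm below the handle's end. z runs along the key from tip to handle; x and y are square to the faces of the handle.
- key: The same key; origin at the centre of its tip (axes as key_grip). The steel bit is 14 mm square up to 24 mm above the tip, faces parallel to the handle's, with a tapered nose: 10 mm square at the tip, 14 mm from 3 mm up. Then a 17 mm shank, 22 mm just under the round collar (43 mm diameter, 4 mm thick, underside 54 mm from the tip).
- holder_mouth (a point): Key holder: orange printed stand, 62 x 57 x 66 mm, fixed. The point is the centre of the 30 mm hole in its top plate, on the upper face, 66 mm above the table; z up. The shank passes through and the collar rests on the top plate, with the tip 54 mm below this point.
- plug_mouth (a point): Centre of the recess's mouth on the plug's outer face; it moves in with the plug. z is the port's axis, pointing out of the port, up and about towards the robot, 30 degrees from vertical. The axes do not turn with the plug: how the square recess is turned about z is not given and differs from run to run (look, or feel for it with the bit).
- pump_head: Aluminium pump head on a grey base 130 x 108 x 10 mm, fixed; origin under the base's centre. Its round port (rim 50 mm, bore 39 mm diameter; rim centre 98 mm up, 12 mm to -x) holds the plug: a steel block 27 mm square with a square recess 16 mm wide, 13 mm deep. The bit drops in when within about 9 degrees of the recess (four quarter turns); else only its nose enters, 1 to 3 mm.
- plug (a joint): How far the plug is screwed in, m: 0 to 0.0028 at the start (proud of the rim); 0.0056 is home, flush with the rim, at a hard stop. Clockwise as seen from outside takes it in 2 mm a radian (so 1.4 to 2.8 rad are needed, easily done in strokes of a quarter turn with the bit lifted out between). It turns stiffly (0.08 N m) and stays where left.
- vial_near: Bystander: small screw vial, 23 mm diameter, 54 mm high; the origin is under its centre.
- vial_far: Bystander: small screw vial, 23 mm diameter, 54 mm high; the origin is under its centre.
- dropper: Bystander: amber dropper bottle, 31 mm diameter, 91 mm high; the origin is under its centre.
- petri: Bystander: clear flat dish, 64 mm diameter, 16 mm high; the origin is under its centre.
There are look-alikes about, which are no part of the job. Leave any green look-alike of the key alone.

How it is judged:
On the way, in this order (a step that is already met when the one before it is completed fails the run):
1. the key's bit is at least 9 mm down in the recess (square part entered) and within 7 degrees of the port's axis, before the plug has been turned (z of key in the frame of plug_mouth below -0.009 m and distance between key and plug_mouth below 0.018 m and angle between the z axis of key and the z axis of plug_mouth, either way round below 0.122 rad and distance of plug_mouth from where it was at the start of the episode below 0.001 m), for 0.2 s.
2. the plug is screwed home with the key (value of joint plug above 0.0046 m and distance between key and plug_mouth below 0.018 m), for 0.1 s.
At the end, for the whole second after the job is handed in: The plug is screwed in to within 1 mm of its stop (5.6 mm); the key stands released and at rest in its holder, upright within 4.5 degrees, its collar down on the top plate (within 4 mm) (value of joint plug above 0.0046 m and horizontal distance between key and holder_mouth below 0.01 m and angle between key's own z axis and vertical below 0.08 rad and z of key in the frame of holder_mouth below -0.05 m and linear speed of key below 0.02 m/s); the robot touches nothing.
It fails at once if the plug is turned while the key in it leans more than 10 degrees from the port's axis (distance between key and plug_mouth below 0.018 m and angle between the z axis of key and the z axis of plug_mouth, either way round above 0.175 rad and velocity of joint plug above 0.0004 m/s).
It fails at once if the key is dropped on the table (height (world z) of key_grip below 0.07 m).
It fails at once if a bystander is pushed more than 25 mm or upset (distance of any of vial_near, vial_far, dropper, petri from where it was at the start of the episode above 0.025 m or angle between any of vial_near, vial_far, dropper's own z axis and vertical above 0.5 rad).
It also fails if it takes over 64 s, if anything falls off the work surface, if the arm or the gripper's body presses on something with over 40 N, if the wrist force passes 120 N, or if a joint passes its speed limit or range.

## Working session

There is one attempt and no reset: what is moved stays moved. The work goes in short steps, Python scripts to look and compute and a tool call to move; the robot and the scene stay as the last step left them, time stands still between calls to the robot, and variables do not carry over. Pictures are saved under pics/ and viewed, and the job is handed in when it is done.

Besides the shell and the picture viewer there is one more tool, called as a command line: name --pt "numbers of a row" for each row, then --argument value for the rest. play_rows: Moves the arm, as the interface text tells. Its arguments: {"type":"object","properties":{"increments":{"type":"array","items":{"type":"array","items":{"type":"number","minimum":-1,"maximum":1}}},"grip":{"type":"number"},"force":{"type":"number"}},"required":["increments"]}

```bash
ls; mkdir -p pics
python3 - <<'E'
from plant import env
import cv2
s=env.observe(); print(s)
for n in ("scene","top"):
    c=env.capture(n); cv2.imwrite(f"pics/{n}0.png",c["color"][:,:,::-1]); print(n,c["camera_matrix"],c["k1"],c["T"])
E
```

```text
pics
{'time_s': 0.0, 'qpos': array([ 1.20291564e+00,  2.21212761e-01,  1.52763525e+00, -1.46426639e-05,
        1.39465849e+00, -1.26073068e-01]), 'joint_velocities': array([-0.0004699 ,  0.00059021, -0.00089548,  0.0001913 ,  0.00066343,
       -0.00145639]), 'tau': array([ 7.69622202e-04, -4.96878362e+01, -3.89416337e+01, -2.05509750e-04,
        1.07239903e-02,  7.34813970e-07]), 'tool_pos': array([0.14943518, 0.60625257, 0.23019472]), 'tool_rot': array([-3.78846893e-01, -3.11820768e+00,  2.92015965e-03]), 'ft_force': array([ 0.06082524,  0.87255213, -0.17297468]), 'torque': array([-0.04443025, -0.04466733,  0.02431369]), 'gripper_width': 0.0855657584288304}
scene [[437.53572258   0.         318.82528567]
 [  0.         437.53572258 200.25441353]
 [  0.           0.           1.        ]] -0.0036370253899021057 [[ 0.77617372 -0.34201797  0.5296962   0.06739107]
 [-0.63010441 -0.45121418  0.6319606  -0.80924741]
 [ 0.02286455 -0.82427512 -0.56572762  0.62935212]
 [ 0.          0.          0.          1.        ]]
top [[435.96789075   0.         317.93884583]
 [  0.         435.96789075 193.45716429]
 [  0.           0.           1.        ]] -0.06355440203694544 [[ 0.01078363 -0.99536056  0.09560896  0.47821888]
 [-0.99992476 -0.0101749   0.00685206 -0.20629816]
 [-0.00584745 -0.09567566 -0.99539539  0.94700806]
 [ 0.          0.          0.          1.        ]]
```

View pics/scene0.png

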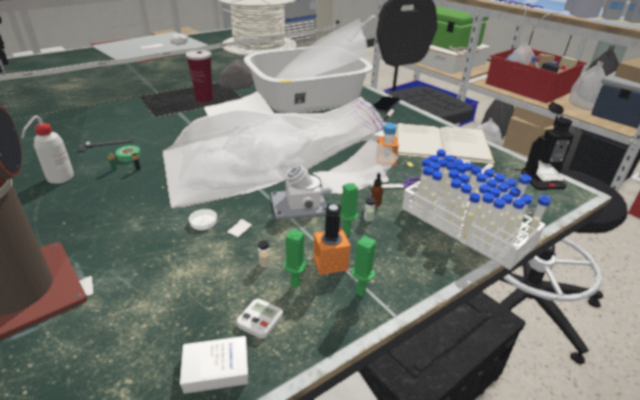

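View pics/top0.png

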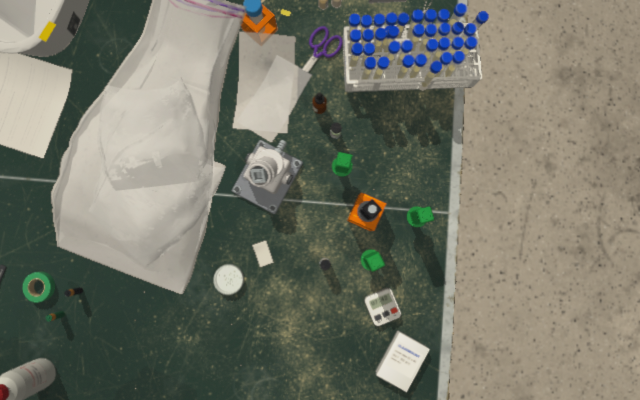

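The one black-handled key stands in the orange holder (scene 332,235; top 370,209). Possible mix-ups are the three green look-alikes (scene 349,203 / 295,257 / 365,265; top 343,163 / 420,216 / 372,260) and the orange-and-blue tub (top 255,20). My choice is the black key, and I'll check it in close crops next.

Run:
```python
import cv2
a=cv2.imread("pics/scene0.png")[150:310,230:430]; cv2.imwrite("pics/c1.png",cv2.resize(a,None,fx=4,fy=3.7,interpolation=cv2.INTER_CUBIC)[:600])
b=cv2.imread("pics/top0.png")[120:280,220:440]; cv2.imwrite("pics/c2.png",cv2.resize(b,None,fx=3.6,fy=3.6,interpolation=cv2.INTER_CUBIC))
b=cv2.imread("pics/top0.png")[130:220,225:315]; cv2.imwrite("pics/c3.png",cv2.resize(b,None,fx=6.6,fy=6.6,interpolation=cv2.INTER_CUBIC))
```

```text
(no output)
```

View pics/c1.png

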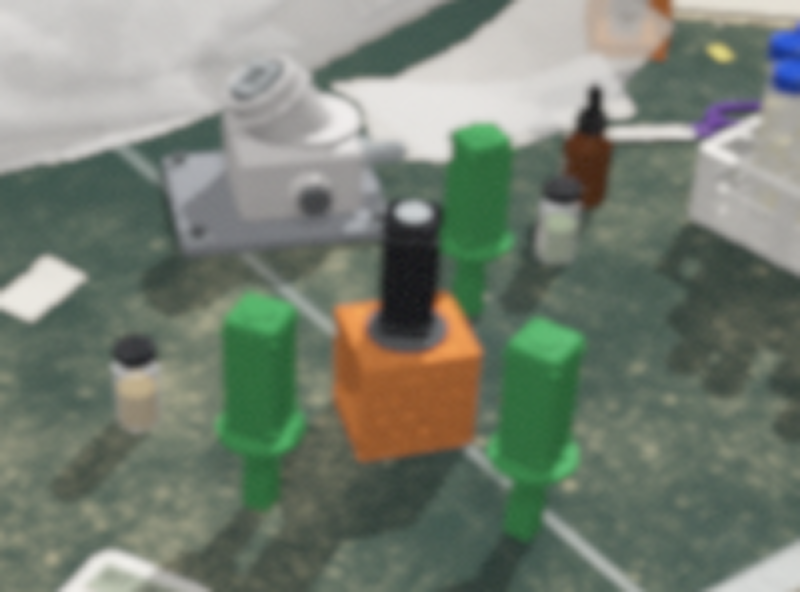

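View pics/c2.png

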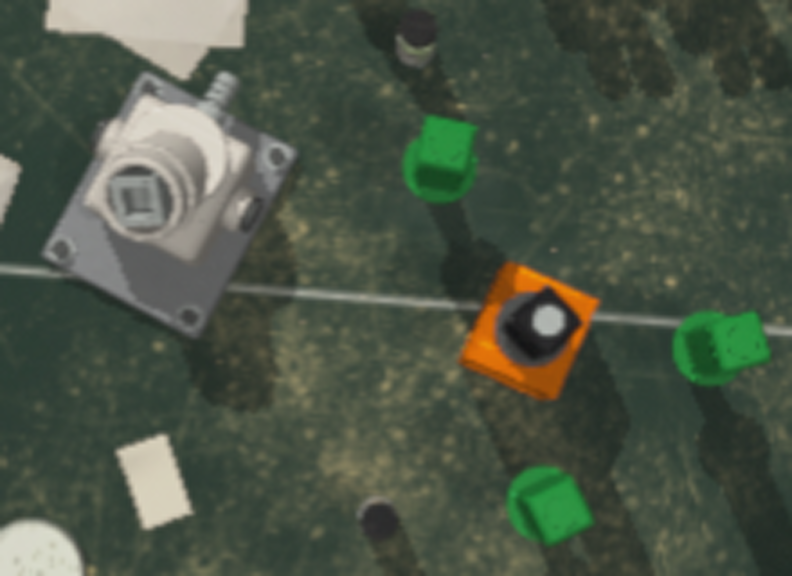

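View pics/c3.png

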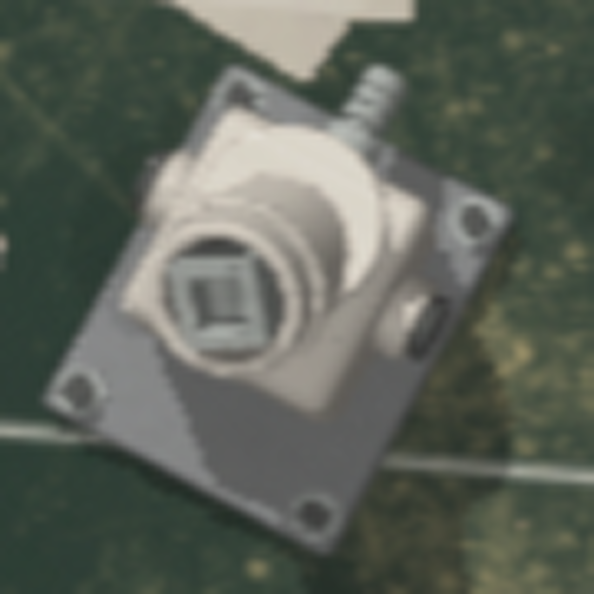

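```bash
cat > h.py <<'E'
import numpy as np, cv2
from scipy.spatial.transform import Rotation as R
CAM={}
def reg(n,c): CAM[n]=(np.array(c["camera_matrix"]),float(c["k1"]),np.array(c["T"]))
import json,os
K=[[437.53572258,0,318.82528567],[0,437.53572258,200.25441353],[0,0,1]]
CAM["scene"]=(np.array(K),-0.0036370253899021057,np.array([[ 0.77617372,-0.34201797,0.5296962,0.06739107],[-0.63010441,-0.45121418,0.6319606,-0.80924741],[0.02286455,-0.82427512,-0.56572762,0.62935212],[0,0,0,1]]))
CAM["top"]=(np.array([[435.96789075,0,317.93884583],[0,435.96789075,193.45716429],[0,0,1]]),-0.06355440203694544,np.array([[ 0.01078363,-0.99536056,0.09560896,0.47821888],[-0.99992476,-0.0101749,0.00685206,-0.20629816],[-0.00584745,-0.09567566,-0.99539539,0.94700806],[0,0,0,1]]))
def ray(n,uv):
    K,k,T=CAM[n]; p=cv2.undistortPoints(np.array([[uv]],float),K,np.array([k,0,0,0.]))[0,0]
    d=T[:3,:3]@np.array([p[0],p[1],1]); return T[:3,3],d/np.linalg.norm(d)
def onz(n,uv,z):
    o,d=ray(n,uv); return o+d*(z-o[2])/d[2]
def onplane(n,uv,p,nn):
    o,d=ray(n,uv); return o+d*(np.dot(p-o,nn)/np.dot(d,nn))
def tri(a,b):
    o1,d1=ray("scene",a); o2,d2=ray("top",b)
    s=np.linalg.lstsq(np.c_[d1,-d2],o2-o1,rcond=None)[0]
    p,q=o1+s[0]*d1,o2+s[1]*d2; return (p+q)/2,np.linalg.norm(p-q)
def proj(n,X):
    K,k,T=CAM[n]; x=T[:3,:3].T@(np.array(X,float)-T[:3,3]); a=x[:2]/x[2]; a=a*(1+k*(a@a)); return a*[K[0,0],K[1,1]]+K[:2,2]
E
python3 - <<'E'
from h import *
S=cv2.imread("pics/scene0.png");T=cv2.imread("pics/top0.png")
def cent(im,x0,y0,x1,y1,f,top=None):
    c=im[y0:y1,x0:x1].astype(int); m=f(c).astype(np.uint8)
    n,l,st,ce=cv2.connectedComponentsWithStats(m)
    return [(st[i,4],ce[i]+[x0,y0]) for i in range(1,n) if st[i,4]>5]
w=lambda c:(c.min(2)>110)&(c.max(2)-c.min(2)<50)
print(cent(S,322,198,342,212,w)); print(cent(T,360,200,382,220,w))
# green tops etc
g=lambda c:(c[:,:,1]>c[:,:,2]+40)&(c[:,:,1]>c[:,:,0]+30)
print(cent(T,320,140,450,280,g))
o=lambda c:(c[:,:,2]>150)&(c[:,:,0]<80)
print(cent(T,340,190,395,235,o))
for (nm,im,x0,y0,x1,y1) in (("a",S,270,155,340,225),("b",T,240,145,290,195),("d",T,340,185,400,240),("e",S,305,195,360,275)):
    cv2.imwrite(f"pics/z{nm}.png",cv2.resize(im[y0:y1,x0:x1],None,fx=600/(y1-y0),fy=600/(y1-y0),interpolation=cv2.INTER_CUBIC))
E
```

```text
[(np.int32(44), array([323.13636364, 204.31818182])), (np.int32(50), array([332.88, 206.72]))]
[(np.int32(60), array([372. , 208.5]))]
[(np.int32(400), array([342.1625, 163.935 ])), (np.int32(443), array([419.27088036, 215.62076749])), (np.int32(392), array([371.53061224, 259.91836735]))]
[(np.int32(383), array([365.56396867, 212.25848564]))]
```

View pics/za.png

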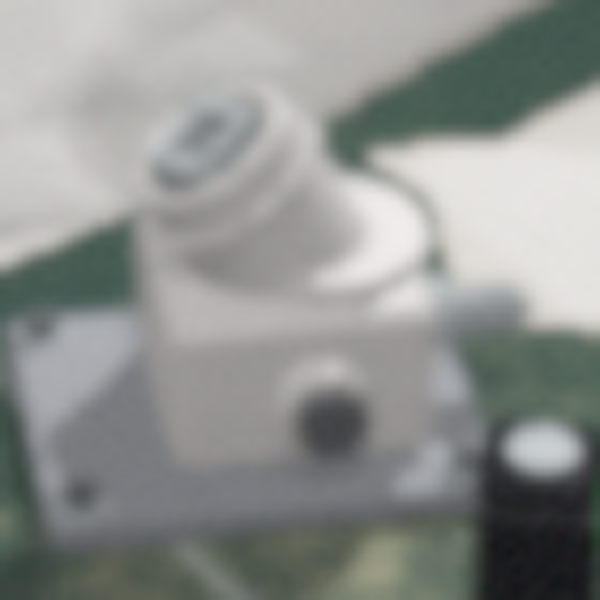

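View pics/zb.png

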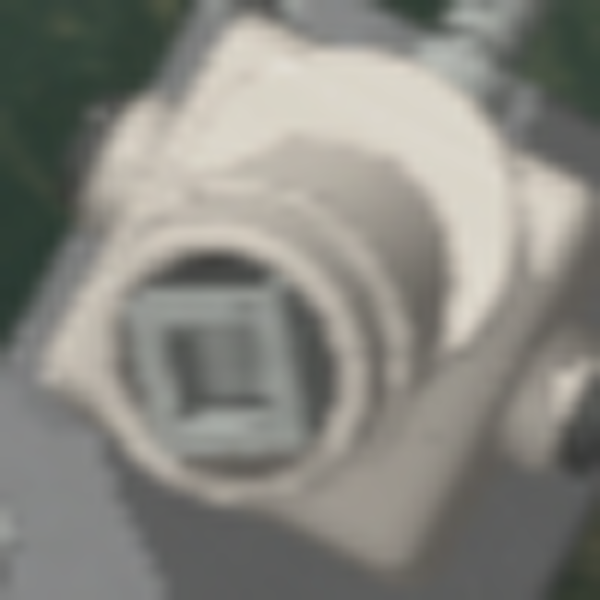

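View pics/zd.png

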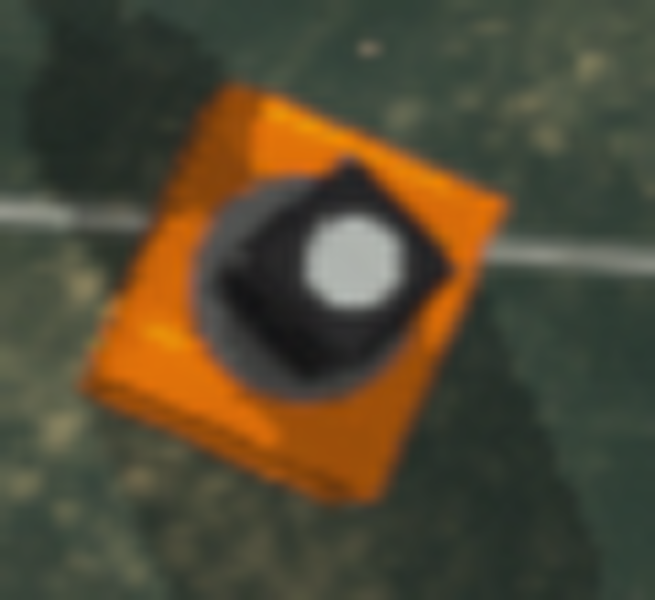

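View pics/ze.png

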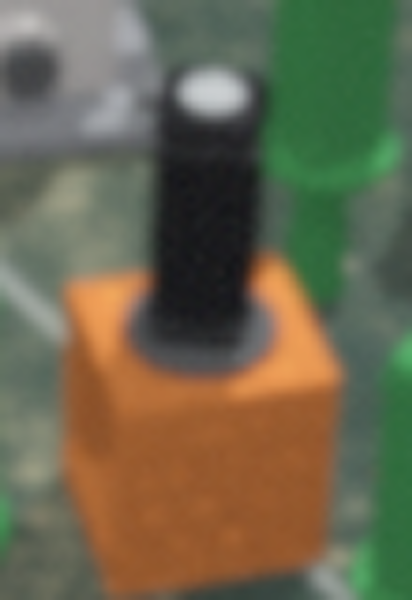

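Run:
```python
from h import *
def z(p,s,o): return (np.array(p)+.5)/s-.5+np.array(o)
P,e=tri(z((214,92),7.5,(305,195)),z((353,262),10.909,(340,185))); print("key top",P,e)
cs=[onz("top",z(p,10.909,(340,185)),P[2]) for p in((350,157),(455,270),(354,367),(249,254))]
for i in range(4):
    d=cs[(i+1)%4]-cs[i]; print("handle edge",np.linalg.norm(d[:2]),np.degrees(np.arctan2(d[1],d[0]))%90)
# holder top corners from top & collar
for zz,p in((.07,(303,288)),):
    print("collar",onz("top",z(p,10.909,(340,185)),zz))
hc=[onz("top",z(p,10.909,(340,185)),.066) for p in((240,85),(510,203),(380,500),(85,383))]
for c in hc: print("hold",c)
print(tri(z((0,0),1,(0,0)),z((0,0),1,(0,0)))[1]>0)
bc=[onz("top",z(p,6.6,(225,130)),.01) for p in((230,65),(512,212),(330,552),(45,400))]
for i in range(4):
    d=bc[(i+1)%4]-bc[i]; print("base",bc[i],np.linalg.norm(d),np.degrees(np.arctan2(d[1],d[0])))
print("base c",np.mean(bc,0))
C,e=tri(z((210,138),8.571,(270,155)),z((226,364),12,(240,145))); print("rim",C,e)
for az in (150,152,154):
    a=np.radians(az); n=np.array([.5*np.cos(a),.5*np.sin(a),.866]); u=np.array([.866*np.cos(a),.866*np.sin(a),-.5]); v=np.cross(n,u)
    for q in(((128,288),(275,285),(303,445),(175,455)),((175,325),(262,322),(272,410),(185,408))):
        pp=[onplane("top",z(p,12,(240,145)),C,n)-C for p in q]
        for i in range(4):
            d=pp[(i+1)%4]-pp[i]; print(az,"%.4f"%np.linalg.norm(d),round(np.degrees(np.arctan2(d@v,d@u))%90,1),end=" | ")
        print(np.round(np.mean([[x@u,x@v] for x in pp],0),4))
for n_,uv in (("near?",(325,262)),("far?",(335,130)),("dropper",(320,102)),("g1",(342,168)),("g2",(415,216)),("g3",(369,260))): print(n_,onz("top",uv,.054))
```

```text
key top [ 0.528838   -0.30097205  0.14425425] 0.0012105188328499336
handle edge 0.02600655822951374 43.08659305423987
handle edge 0.023806233401410172 44.06583021621361
handle edge 0.02595200124880102 43.18947071102599
handle edge 0.023853818542468902 44.19504218998003
collar [ 0.52809566 -0.30007944  0.07      ]
hold [ 0.56602999 -0.28876146  0.066     ]
hold [ 0.54450979 -0.33901556  0.066     ]
hold [ 0.48925542 -0.3147801   0.066     ]
hold [ 0.51032112 -0.26015292  0.066     ]
True
base [ 0.68587196 -0.07032266  0.01      ] 0.10619340138576677 -117.22660766524886
base [ 0.63728732 -0.16475026  0.01      ] 0.1266891532915361 152.86226759796963
base [ 0.52454505 -0.1069634   0.01      ] 0.10673730535943325 62.738196987211914
base [ 0.57343682 -0.01208218  0.01      ] 0.12662391132460624 -27.383787662037555
base c [ 0.60528529 -0.08852962  0.01      ]
rim [ 0.59586318 -0.08315089  0.09787193] 0.0012875253378914148
150 0.0261 32.8 | 150 0.0275 34.5 | 150 0.0232 36.5 | 150 0.0293 40.3 | [ 0.002  -0.0007]
150 0.0155 33.7 | 150 0.0151 30.8 | 150 0.0155 30.8 | 150 0.0144 30.9 | [ 0.0013 -0.0003]
152 0.0260 30.8 | 152 0.0276 32.6 | 152 0.0231 34.5 | 152 0.0293 38.2 | [ 0.002  -0.0008]
152 0.0154 31.7 | 152 0.0152 28.9 | 152 0.0154 28.7 | 152 0.0144 29.0 | [ 0.0013 -0.0004]
154 0.0258 28.8 | 154 0.0277 30.6 | 154 0.0229 32.5 | 154 0.0294 36.2 | [ 0.002  -0.0008]
154 0.0153 29.7 | 154 0.0152 27.0 | 154 0.0153 26.7 | 154 0.0144 27.0 | [ 0.0013 -0.0004]
near? [ 0.42435309 -0.21599328  0.054     ]
far? [ 0.69756063 -0.23436395  0.054     ]
dropper [ 0.75753641 -0.20240508  0.054     ]
g1 [ 0.61742844 -0.24937546  0.054     ]
g2 [ 0.51956555 -0.39979382  0.054     ]
g3 [ 0.42926274 -0.30533791  0.054     ]
```

Black handle with a white end cap and grey collar, standing in the orange stand: this is the key, the green ones are not.

Measured so far:
- **Key:** at (0.5285, -0.3005), top at 0.144, handle yaw about 43.5°.
- **Rim:** at about (0.595, -0.083, 0.098), axis azimuth about 152.7°.
- **Recess:** about 29° from the downhill direction.

```bash
cat >> h.py <<'E'
AZ=np.radians(152.7)
n=np.array([.5*np.cos(AZ),.5*np.sin(AZ),np.sqrt(.75)]); u=np.array([np.sqrt(.75)*np.cos(AZ),np.sqrt(.75)*np.sin(AZ),-.5]); v=np.cross(n,u)
def frame(zd,yd):
    zd=np.array(zd,float);zd/=np.linalg.norm(zd); yd=np.array(yd,float);yd-=zd*(yd@zd);yd/=np.linalg.norm(yd)
    return R.from_matrix(np.c_[np.cross(yd,zd),yd,zd])
def down(azd): a=np.radians(azd); return frame([0,0,-1],[np.cos(a),np.sin(a),0])
def port(phid): a=np.radians(phid); return frame(-n,np.cos(a)*u+np.sin(a)*v)
def go(s,pos,rot):
    R0=R.from_rotvec(s["tool_rot"]); d=R0.inv().apply(np.array(pos)-s["tool_pos"])/.15; t=(R0.inv()*rot).as_rotvec()
    print("row",np.round(np.r_[d,t/2/np.pi],4),"dist mm",round(np.linalg.norm(d)*150,1),"deg",round(np.degrees(np.linalg.norm(t)),1))
def show(s):
    R0=R.from_rotvec(s["tool_rot"]).as_matrix()
    print("t",round(s["time_s"],2),"pos",np.round(s["tool_pos"],4),"y",np.round(R0[:,1],3),"z",np.round(R0[:,2],3),"q",np.round(s["qpos"],2),"F",np.round(s["ft_force"],1),"M",np.round(s["torque"],2),"w",round(s["gripper_width"],4))
E
python3 - <<'E'
from plant import env
from h import *
s=env.observe(); show(s)
go(s,s["tool_pos"]+[0.1,-0.2,.07],down(70))
go(s,[.40,-.05,.29],down(43.5))
go(s,[.5285,-.3005,.26],down(43.5))
E
```

```text
t 0.1 pos [0.1495 0.6063 0.2303] y [ 0.239  0.971 -0.002] z [-0.001 -0.002 -1.   ] q [ 1.2   0.22  1.53  0.    1.39 -0.13] F [-0.   0.8 -0.5] M [-0.01 -0.    0.02] w 0.0853
row [-9.6640e-01 -1.1357e+00 -4.6490e-01 -3.0000e-04 -0.0000e+00  1.7100e-02] dist mm 234.3 deg 6.1
row [-2.6693e+00 -3.8488e+00 -3.9180e-01 -3.0000e-04  0.0000e+00  9.0700e-02] dist mm 705.0 deg 32.6
row [-3.9010e+00 -5.2648e+00 -1.8960e-01 -3.0000e-04  0.0000e+00  9.0700e-02] dist mm 983.3 deg 32.6
```

play_rows --pt "-0.4 -0.5 -0.39 0 0 0" --pt "-0.74 -1 -0.39 0 0 0" --pt "-0.74 -1 -0.39 0 0 0" --pt "-0.74 -1 -0.39 0 0 0" --pt "-0.74 -1 -0.39 0 0 0" --grip -1 --force 100

```text
time_s: 0.52
tool_pos: [0.222, 0.4322, 0.2901]
tool_rot: [0.379, 3.118, -0.001]
ft_force: [1.2, 0.3, -0.0]
gripper_width: 0.0854
```

play_rows --pt "-0.74 -1 0 0 0 0" --pt "-0.74 -1 0 0 0 0" --pt "-0.74 -1 0 0 0 0" --pt "-0.74 -1 0 0 0 0" --pt "-0.74 -1 0 0 0 0"

```text
time_s: 0.93
tool_pos: [0.294, 0.259, 0.2895]
tool_rot: [0.382, 3.118, -0.002]
ft_force: [0.5, 0.1, 0.4]
gripper_width: 0.0855
```

play_rows --pt "-0.74 -1 0 0 0 0" --pt "-0.74 -1 0 0 0 0" --pt "-0.74 -1 0 0 0 0" --pt "-0.74 -1 0 0 0 0" --pt "-0.74 -1 0 0 0 0"

```text
time_s: 1.35
tool_pos: [0.3659, 0.0865, 0.2896]
tool_rot: [0.383, 3.117, -0.002]
ft_force: [0.1, -0.2, -0.1]
gripper_width: 0.0854
```

play_rows --pt "-0.74 -1 0 0 0 0" --pt "-0.74 -1 0 0 0 0" --pt "-0.74 -1 0 0 0 0" --pt "-0.74 -1 0 0 0 0" --pt "-0.74 -1 0 0 0 0"

```text
time_s: 1.77
tool_pos: [0.4377, -0.0861, 0.2893]
tool_rot: [-0.384, -3.118, 0.002]
ft_force: [-0.0, 0.1, 0.4]
gripper_width: 0.0856
```

Run:
```python
from plant import env
from h import *
s=env.observe(); show(s)
go(s,[.5285,-.3005,.26],down(43.5))
```

```text
t 1.77 pos [ 0.4377 -0.0861  0.2893] y [ 0.242  0.97  -0.001] z [-0.    -0.001 -1.   ] q [-0.37 -0.26  1.89 -0.    1.51 -1.7 ] F [-0.   0.1  0.4] M [ 0.06 -0.   -0.  ] w 0.0856
row [-9.3380e-01 -1.2397e+00  1.9720e-01 -2.0000e-04  1.0000e-04  9.0200e-02] dist mm 234.7 deg 32.5
```

play_rows --pt "-0.7 -0.93 0.1 0 0 0.09" --pt "-0.7 -0.93 0.1 0 0 0.09" --pt "-0.7 -0.93 0.1 0 0 0.09" --pt "-0.7 -0.93 0.1 0 0 0.09" --pt "-0.7 -0.93 0.1 0 0 0.09" --pt "-0.7 -0.93 0.1 0 0 0.09"

```text
time_s: 2.27
tool_pos: [0.5054, -0.2451, 0.2728]
tool_rot: [-1.241, -2.883, -0.0]
ft_force: [0.2, 1.0, -0.1]
gripper_width: 0.0855
```

Run:
```python
from plant import env
from h import *
s=env.observe(); show(s)
go(s,[.5285,-.3005,.22],down(43.5))
```

```text
t 2.27 pos [ 0.5054 -0.2451  0.2728] y [ 0.726  0.687 -0.001] z [-0.003  0.001 -1.   ] q [-0.59  0.05  1.64 -0.    1.46 -1.35] F [ 0.2  1.  -0.1] M [-0.01  0.    0.02] w 0.0855
row [-3.752e-01 -1.414e-01  3.511e-01 -2.000e-04 -4.000e-04 -3.000e-04] dist mm 79.9 deg 0.2
```

play_rows --pt "-0.375 -0.141 0.35 0 0 0" --pt "-0.375 -0.141 0.35 0 0 0" --pt "-0.375 -0.141 0.35 0 0 0" --pt "-0.375 -0.141 0.35 0 0 0"

```text
time_s: 2.6
tool_pos: [0.5278, -0.2968, 0.2191]
tool_rot: [-1.23, -2.884, -0.003]
ft_force: [-0.2, 0.1, 0.9]
gripper_width: 0.0856
```

Run:
```python
from plant import env
from h import *
s=env.observe(); show(s)
go(s,[.5285,-.3005,.093],down(43.5))
for m in("top","scene"):
    c=env.capture(m)["color"][:,:,::-1]; b=c[150:270,310:450] if m=="top" else c[110:300,250:440]
    cv2.imwrite(f"pics/{m}1.png",cv2.resize(b,None,fx=3,fy=3,interpolation=cv2.INTER_CUBIC))
```

```text
t 2.6 pos [ 0.5278 -0.2968  0.2191] y [ 0.722  0.692 -0.001] z [-0.005  0.004 -1.   ] q [-0.64  0.19  1.59  0.    1.37 -1.41] F [-0.2  0.1  0.9] M [0.02 0.03 0.01] w 0.0856
row [-2.610e-02 -1.330e-02  8.406e-01 -1.000e-04 -1.000e-03  9.000e-04] dist mm 126.2 deg 0.5
```

View pics/top1.png

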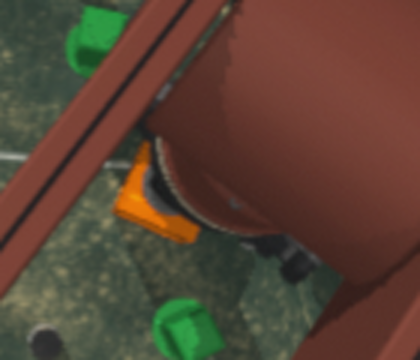

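View pics/scene1.png

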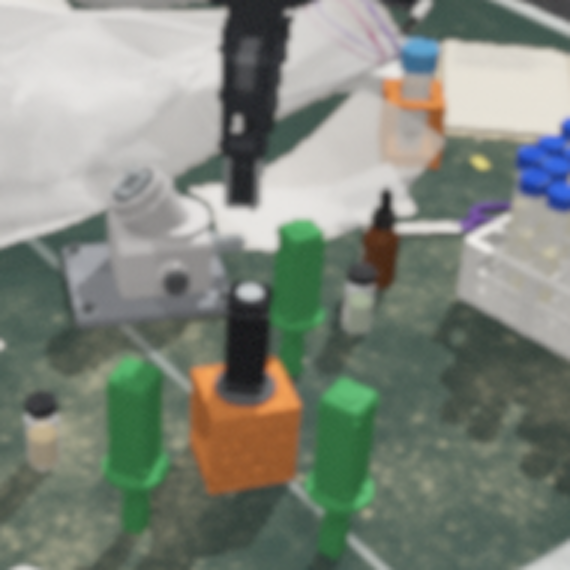

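play_rows --pt "-0.026 -0.013 0.4 0 -0.001 0" --pt "-0.026 -0.013 0.4 0 -0.001 0" --pt "-0.026 -0.013 0.4 0 -0.001 0" --pt "-0.026 -0.013 0.4 0 -0.001 0"

```text
time_s: 3.03
tool_pos: [0.5305, -0.3009, 0.1635]
tool_rot: [1.229, 2.885, -0.004]
ft_force: [-0.2, 0.0, 0.5]
gripper_width: 0.0856
```

Run:
```python
from plant import env
from h import *
s=env.observe(); show(s)
go(s,[.5285,-.3005,.093],down(43.5))
```

```text
t 3.03 pos [ 0.5305 -0.3009  0.1635] y [0.721 0.693 0.   ] z [ 0.005 -0.004 -1.   ] q [-0.64  0.24  1.64 -0.    1.26 -1.41] F [-0.2  0.   0.5] M [0.01 0.04 0.  ] w 0.0856
row [ 0.0144 -0.008   0.4697  0.      0.001   0.0009] dist mm 70.5 deg 0.5
```

play_rows --pt "0.012 -0.008 0.47 0 0.0005 0.001" --pt "0.012 -0.008 0.47 0 0.0005 0.001" --pt "0.012 -0.008 0.47 0 0.0005 0.001" --pt "0.012 -0.008 0.47 0 0.0005 0.001" --pt "0.012 -0.008 0.47 0 0.0005 0.001"

```text
time_s: 3.45
tool_pos: [0.5306, -0.3029, 0.0955]
tool_rot: [1.239, 2.878, -0.004]
ft_force: [0.2, 0.0, 0.2]
gripper_width: 0.0855
```

play_rows --pt "0 0 0 0 0 0" --pt "0 0 0 0 0 0" --pt "0 0 0 0 0 0" --pt "0 0 0 0 0 0" --pt "0 0 0 0 0 0" --pt "0 0 0 0 0 0" --pt "0 0 0 0 0 0" --grip 1 --force 60

```text
time_s: 4.03
tool_pos: [0.5291, -0.3022, 0.0926]
tool_rot: [1.242, 2.882, -0.002]
ft_force: [-1.2, 1.3, 5.1]
gripper_width: 0.0273
```

Run:
```python
from plant import env
from h import *
s=env.observe(); show(s)
go(s,[.5285,-.3005,.093],down(43.5))
for m in("top","scene"):
    c=env.capture(m)["color"][:,:,::-1]; b=c[150:270,310:450] if m=="top" else c[110:300,250:440]
    cv2.imwrite(f"pics/{m}2.png",cv2.resize(b,None,fx=3,fy=3,interpolation=cv2.INTER_CUBIC))
```

```text
t 4.03 pos [ 0.5291 -0.3022  0.0926] y [0.727 0.687 0.   ] z [ 0.003 -0.003 -1.   ] q [-0.65  0.31  1.69 -0.    1.14 -1.4 ] F [-1.2  1.3  5.1] M [ 0.16  0.24 -0.04] w 0.0273
row [ 0.0107  0.0049 -0.0028  0.      0.0007 -0.0003] dist mm 1.8 deg 0.3
```

View pics/scene2.png

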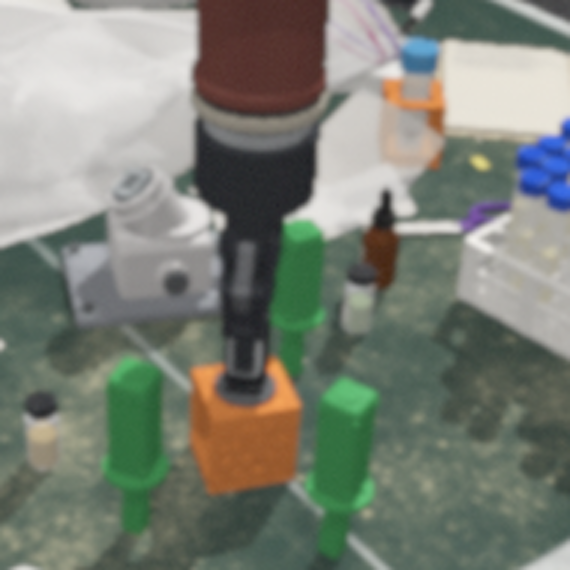

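The key is held at 27.3 mm (28 mm handle), with the grasp point at key_grip height. Next I lift it straight up.

play_rows --pt "0 0 0 0 0 0" --pt "0 0 -0.2 0 0 0" --pt "0 0 -0.4 0 0 0" --pt "0 0 -0.6 0 0 0" --pt "0 0 -0.8 0 0 0" --pt "0 0 -1 0 0 0" --pt "0 0 -1 0 0 0" --pt "0 0 -1 0 0 0" --pt "0 0 -1 0 0 0" --force 110

```text
time_s: 4.88
tool_pos: [0.5278, -0.3012, 0.2404]
tool_rot: [1.243, 2.884, -0.001]
ft_force: [0.2, 0.2, -2.7]
gripper_width: 0.027
```

Run:
```python
from plant import env
from h import *
s=env.observe(); show(s)
for m in("top","scene"):
    c=env.capture(m)["color"][:,:,::-1]; b=c[150:270,310:450] if m=="top" else c[60:260,250:440]
    cv2.imwrite(f"pics/{m}3.png",cv2.resize(b,None,fx=3,fy=3,interpolation=cv2.INTER_CUBIC))
C=np.array([.5952,-.0831,.098])
for phi in (208.7,):
    go(s,C+n*(.0806+.06),port(phi))
```

```text
t 4.88 pos [ 0.5278 -0.3012  0.2404] y [ 0.727  0.687 -0.   ] z [ 0.001 -0.001 -1.   ] q [-0.65  0.17  1.56 -0.    1.4  -1.41] F [ 0.2  0.2 -2.7] M [-0.01 -0.01  0.02] w 0.027
row [ 1.1904  1.1702  0.1359 -0.0551 -0.0648  0.1139] dist mm 251.2 deg 51.2
```

View pics/scene3.png

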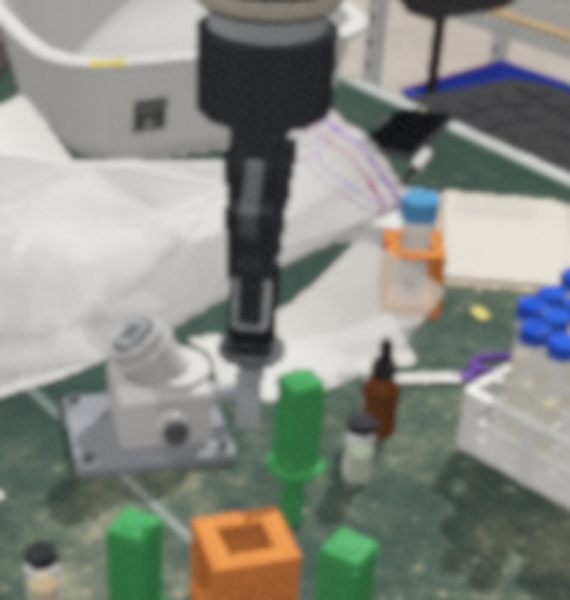

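play_rows --pt "0.2 0.2 -0.1 0 0 0.02" --pt "0.4 0.4 -0.15 0 0 0.04" --pt "0.6 0.6 -0.15 0 0 0.06" --pt "0.8 0.8 -0.1 -0.02 -0.02 0.08" --pt "1 1 -0.1 -0.04 -0.05 0.1" --pt "1 1 -0.1 -0.055 -0.065 0.114" --pt "1 1 -0.1 -0.055 -0.065 0.114" --pt "1 1 -0.1 -0.055 -0.065 0.114" --pt "1 1 -0.1 -0.055 -0.065 0.114" --pt "1 1 -0.1 -0.055 -0.065 0.114"

```text
time_s: 5.82
tool_pos: [0.5323, -0.0882, 0.2536]
tool_rot: [1.838, 1.889, 0.202]
ft_force: [-0.6, 0.2, -1.8]
gripper_width: 0.0268
```

Run:
```python
from plant import env
from h import *
s=env.observe(); show(s)
C=np.array([.5952,-.0831,.098])
go(s,C+n*(.0806+.04),port(208.7))
```

```text
t 5.82 pos [ 0.5323 -0.0882  0.2536] y [0.897 0.081 0.435] z [ 0.441 -0.23  -0.867] q [-0.24 -0.38  2.13 -0.16  0.89 -0.2 ] F [-0.6  0.2 -1.8] M [0.14 0.31 0.01] w 0.0268
row [ 0.2962 -0.0747  0.2728 -0.0005  0.      0.0006] dist mm 61.4 deg 0.3
```

play_rows --pt "0.296 -0.075 0.14 0 0 0" --pt "0.296 -0.075 0.273 0 0 0" --pt "0.296 -0.075 0.273 0 0 0" --pt "0.296 -0.075 0.273 0 0 0" --pt "0.296 -0.075 0.273 0 0 0"

```text
time_s: 6.23
tool_pos: [0.545, -0.0579, 0.2064]
tool_rot: [1.838, 1.882, 0.204]
ft_force: [-0.6, -0.5, -0.9]
gripper_width: 0.027
```

Run:
```python
from plant import env
from h import *
s=env.observe(); show(s)
C=np.array([.5952,-.0831,.098])
go(s,C+n*(.0806+.04),port(208.7))
for m in("top","scene"):
    c=env.capture(m)["color"][:,:,::-1]; cv2.imwrite(f"pics/{m}4f.png",c); b=c[120:220,200:320] if m=="top" else c[90:220,240:350]
    f=600/b.shape[0];f=min(f,800/b.shape[1]); print(m,f)
    cv2.imwrite(f"pics/{m}4.png",cv2.resize(b,None,fx=f,fy=f,interpolation=cv2.INTER_CUBIC))
    tip=s["tool_pos"]+.0806*R.from_rotvec(s["tool_rot"]).as_matrix()[:,2]
    o=np.array([200,120] if m=="top" else [240,90])
    print(m,"tip pred in crop",(proj(m,tip)-o)*f,"tcp",(proj(m,s["tool_pos"])-o)*f,"C",(proj(m,C)-o)*f)
```

```text
t 6.23 pos [ 0.545  -0.0579  0.2064] y [0.895 0.079 0.439] z [ 0.445 -0.232 -0.865] q [-0.15 -0.29  2.16 -0.23  0.79 -0.05] F [-0.6 -0.5 -0.9] M [ 0.16  0.38 -0.  ] w 0.027
row [ 0.0212 -0.0307  0.0087  0.0001  0.0005  0.    ] dist mm 5.7 deg 0.2
top 6.0
top tip pred in crop [311.8581879  357.63536018] tcp [205.19295881 450.67465798] C [351.14567834 329.61005571]
scene 4.615384615384615
scene tip pred in crop [215.74710005 309.48180356] tcp [129.20427551 187.90900623] C [247.15382037 372.46364162]
```

View pics/scene4.png

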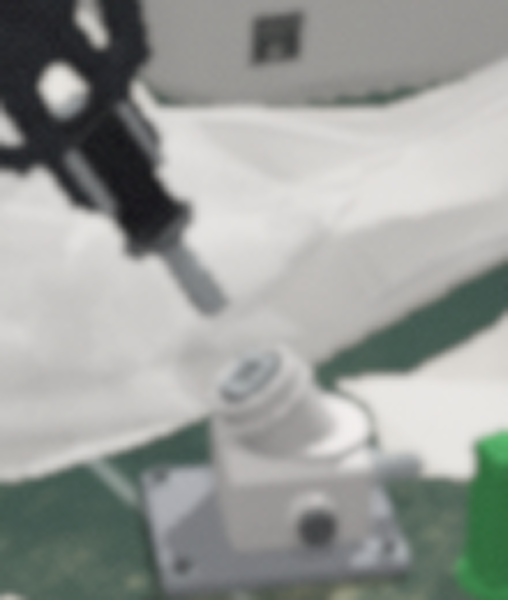

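View pics/top4.png

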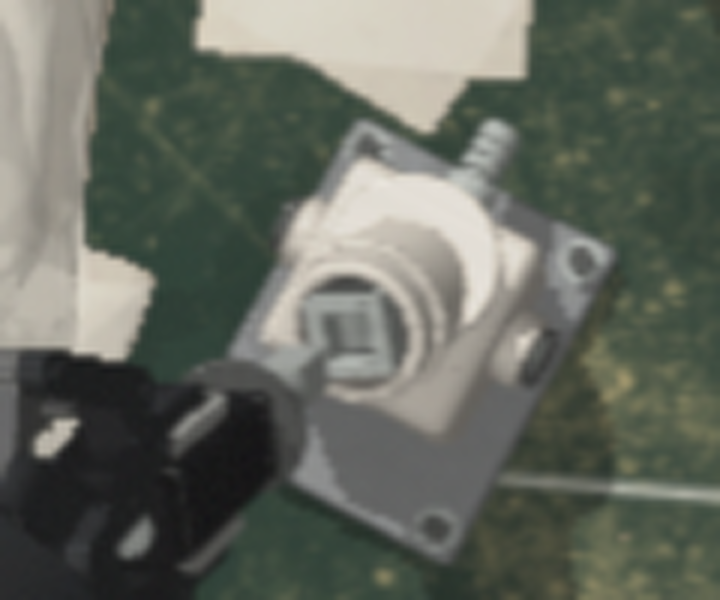

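Run:
```python
from h import *
def z(p,s,o): return (np.array(p)+.5)/s-.5+np.array(o)
C=np.array([.5952,-.0831,.098])
t=z((222.5,366.5),12,(240,145))
for sc in((203,133),(206,135),(208,138)):
    P,e=tri(z(sc,8.571,(270,155)),t); d=P-C; print(P,e,"uvn mm",np.round(1e3*np.array([d@u,d@v,d@n]),1))
for h in (.003,.004,.0055):
    P=onplane("top",t,C+h*n,n)-C-h*n; print(h,np.round(1e3*np.array([P@u,P@v]),1))
S=cv2.imread("pics/scene4f.png")[155:200,280:325]; cv2.imwrite("pics/zz.png",cv2.resize(S,None,fx=13,fy=13,interpolation=cv2.INTER_CUBIC))
```

```text
[ 0.59471082 -0.08249414  0.09960361] 8.213040363962915e-05 uvn mm [-0.2 -0.3  1.7]
[ 0.59514563 -0.08261241  0.09884485] 0.0008861635276808717 uvn mm [-0.2 -0.4  0.9]
[ 0.59551042 -0.08259742  0.09773281] 0.0014024345647259161 uvn mm [ 0.1 -0.6 -0.3]
0.003 [-0.8 -0.1]
0.004 [-1.3  0.2]
0.0055 [-2.   0.5]
```

View pics/zz.png

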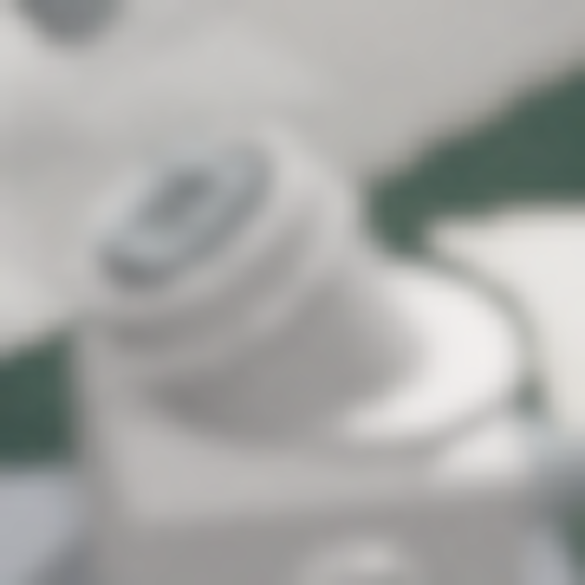

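```bash
cat >> h.py <<'E'
C=np.array([.5952,-.0831,.098])-.0005*u
L=.0806
def tipinfo(s,off=0):
    Rm=R.from_rotvec(s["tool_rot"]).as_matrix(); tip=s["tool_pos"]+L*Rm[:,2]; d=(tip-C)*1e3
    phi=np.degrees(np.arctan2(Rm[:,1]@v,Rm[:,1]@u))%360
    f=s["ft_force"]; print("tip u,v,h mm",np.round([d@u,d@v,d@n],1),"phi",round(phi,1),"lean",round(np.degrees(np.arccos(-Rm[:,2]@n)),2),"F uvn",np.round([f@u,f@v,f@n],1),"Maxis",round(s["torque"]@n,3),"q6",round(s["qpos"][5],2),"t",round(s["time_s"],2))
E
python3 - <<'E'
from plant import env
from h import *
s=env.observe(); tipinfo(s); go(s,C+n*(L+.012),port(208.7))
E
```

```text
tip u,v,h mm [-6.1  0.7 42. ] phi 208.7 lean 0.28 F uvn [ 0.5  0.5 -1.2] Maxis -0.002 q6 -0.05 t 6.33
row [ 2.22e-02 -3.23e-02  2.00e-01  5.00e-04  6.00e-04 -1.00e-04] dist mm 30.6 deg 0.3
```

play_rows --pt "0.022 -0.032 0 0 0 0" --pt "0.022 -0.032 0.1 0 0 0" --pt "0.022 -0.032 0.2 0 0 0" --pt "0.022 -0.032 0.2 0 0 0" --pt "0.022 -0.032 0.2 0 0 0"

```text
time_s: 6.75
tool_pos: [0.5526, -0.0612, 0.1761]
tool_rot: [1.839, 1.883, 0.204]
ft_force: [0.3, 0.8, -1.7]
gripper_width: 0.0266
```

Run:
```python
from plant import env
from h import *
s=env.observe(); tipinfo(s); go(s,C+n*(L+.012),port(208.7))
for m in("top","scene"):
    c=env.capture(m)["color"][:,:,::-1]; cv2.imwrite(f"pics/{m}5f.png",c); b=c[150:210,220:300] if m=="top" else c[130:200,260:340]
    f=600/b.shape[0];f=min(f,800/b.shape[1]); print(m,f)
    cv2.imwrite(f"pics/{m}5.png",cv2.resize(b,None,fx=f,fy=f,interpolation=cv2.INTER_CUBIC))
    tip=s["tool_pos"]+L*R.from_rotvec(s["tool_rot"]).as_matrix()[:,2]
    o=np.array([220,150] if m=="top" else [260,130])
    print(m,"tip",(proj(m,tip)-o+.5)*f,"tcp",(proj(m,s["tool_pos"])-o+.5)*f,"C",(proj(m,C)-o+.5)*f,"C+3",(proj(m,C+.003*n)-o+.5)*f)
```

```text
tip u,v,h mm [ 2.8  0.3 11. ] phi 208.7 lean 0.16 F uvn [ 0.9 -0.8 -1.4] Maxis 0.044 q6 -0.03 t 6.75
row [-0.009   0.0173 -0.0066  0.      0.0004 -0.    ] dist mm 3.1 deg 0.2
top 10.0
top tip [366.90388018 282.83112263] tcp [200.10809747 429.71995308] C [391.11699317 252.24650919] C+3 [385.58812155 257.11533175]
scene 8.571428571428571
scene tip [264.74284312 329.70286079] tcp [108.81255001 112.52136745] C [293.39420341 352.23601648] C+3 [287.94051684 344.59303551]
```

View pics/scene5.png

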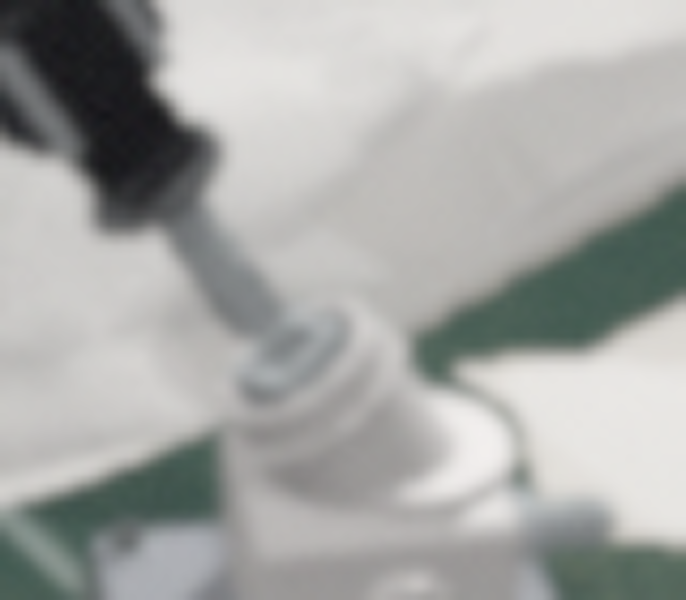

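View pics/top5.png

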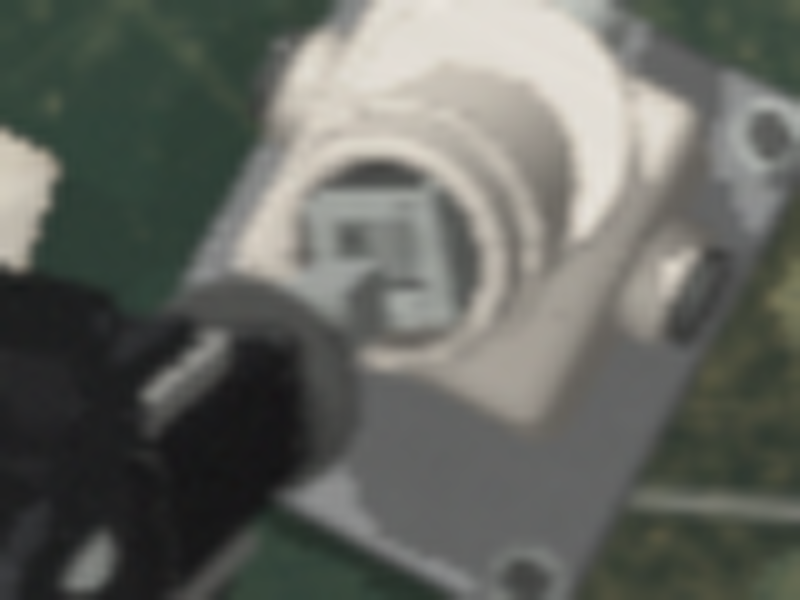

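play_rows --pt "0 0 0 0 0 0" --pt "0 0 0 0 0 0" --pt "0 0 0 0 0 0"

```text
time_s: 7.1
tool_pos: [0.5534, -0.0609, 0.1772]
tool_rot: [1.837, 1.882, 0.206]
ft_force: [-0.8, -0.6, -2.1]
gripper_width: 0.0272
```

Run:
```python
from plant import env
from h import *
s=env.observe(); tipinfo(s); go(s,C+n*(L+.004),port(208.7))
```

```text
tip u,v,h mm [ 1.6 -0.5 11.6] phi 208.7 lean 0.23 F uvn [ 1.4  0.9 -1.6] Maxis 0.004 q6 -0.03 t 7.1
row [-0.0094  0.0089  0.0508  0.0004  0.0005  0.    ] dist mm 7.9 deg 0.2
```

play_rows --pt "-0.008 0.008 0.02 0 0 0" --pt "-0.008 0.008 0.04 0 0 0" --pt "-0.008 0.008 0.05 0 0 0" --pt "-0.008 0.008 0.05 0 0 0" --pt "-0.008 0.008 0.05 0 0 0"

```text
time_s: 7.52
tool_pos: [0.5574, -0.0638, 0.1702]
tool_rot: [1.838, 1.883, 0.204]
ft_force: [0.3, 0.7, -1.7]
gripper_width: 0.0269
```

Run:
```python
from plant import env
from h import *
s=env.observe(); tipinfo(s); go(s,C+n*(L+.001),port(208.7))
```

```text
tip u,v,h mm [1.  0.3 3.2] phi 208.7 lean 0.16 F uvn [ 0.9 -0.8 -1.4] Maxis 0.003 q6 -0.03 t 7.52
row [-0.0026  0.0074  0.0144  0.0001  0.0004  0.    ] dist mm 2.5 deg 0.2
```

Tip near the plug face with no contact yet. I'll advance slowly in steps.

play_rows --pt "-0.002 0.005 0.01 0 0 0" --pt "-0.002 0.005 0.02 0 0 0" --pt "-0.002 0.005 0.03 0 0 0" --pt "-0.002 0.005 0.03 0 0 0"

```text
time_s: 7.85
tool_pos: [0.5601, -0.0651, 0.1668]
tool_rot: [1.838, 1.883, 0.205]
ft_force: [-0.3, -0.4, -2.3]
gripper_width: 0.027
```

Run:
```python
from plant import env
from h import *
s=env.observe(); tipinfo(s); go(s,C+n*(L-.004),port(208.7))
```

```text
tip u,v,h mm [ 0.1  0.2 -1.3] phi 208.7 lean 0.16 F uvn [ 1.2  0.5 -1.9] Maxis 0.007 q6 -0.03 t 7.85
row [-0.0005  0.0016  0.0179  0.0002  0.0004  0.    ] dist mm 2.7 deg 0.2
```

play_rows --pt "0 0.001 0.01 0 0 0" --pt "0 0.001 0.02 0 0 0" --pt "0 0.001 0.025 0 0 0" --pt "0 0.001 0.025 0 0 0"

```text
time_s: 8.18
tool_pos: [0.562, -0.0659, 0.1637]
tool_rot: [1.838, 1.882, 0.205]
ft_force: [0.2, -1.0, -1.5]
gripper_width: 0.0266
```

Run:
```python
from plant import env
from h import *
s=env.observe(); tipinfo(s); go(s,C+n*(L-.009),port(208.7))
```

```text
tip u,v,h mm [-0.2  0.1 -5. ] phi 208.7 lean 0.17 F uvn [ 0.2  0.8 -1.7] Maxis 0.005 q6 -0.03 t 8.18
row [-0.0001 -0.0001  0.0268  0.0002  0.0004  0.    ] dist mm 4.0 deg 0.2
```

play_rows --pt "0 0 0.01 0 0 0" --pt "0 0 0.02 0 0 0" --pt "0 0 0.027 0 0 0" --pt "0 0 0.027 0 0 0" --pt "0 0 0.027 0 0 0"

```text
time_s: 8.6
tool_pos: [0.5638, -0.0668, 0.1604]
tool_rot: [1.837, 1.882, 0.205]
ft_force: [-0.7, 0.1, -2.0]
gripper_width: 0.0268
```

Run:
```python
from plant import env
from h import *
s=env.observe(); tipinfo(s); go(s,C+n*(L-.012),port(208.7))
for m in("top","scene"):
    c=env.capture(m)["color"][:,:,::-1]; b=c[150:210,220:300] if m=="top" else c[130:200,260:340]
    f=min(600/b.shape[0],800/b.shape[1])
    cv2.imwrite(f"pics/{m}6.png",cv2.resize(b,None,fx=f,fy=f,interpolation=cv2.INTER_CUBIC))
```

```text
tip u,v,h mm [-0.3  0.1 -8.9] phi 208.7 lean 0.17 F uvn [ 1.5  0.2 -1.4] Maxis -0.003 q6 -0.03 t 8.6
row [-0.0001 -0.0008  0.0206  0.0002  0.0004  0.    ] dist mm 3.1 deg 0.2
```

View pics/scene6.png

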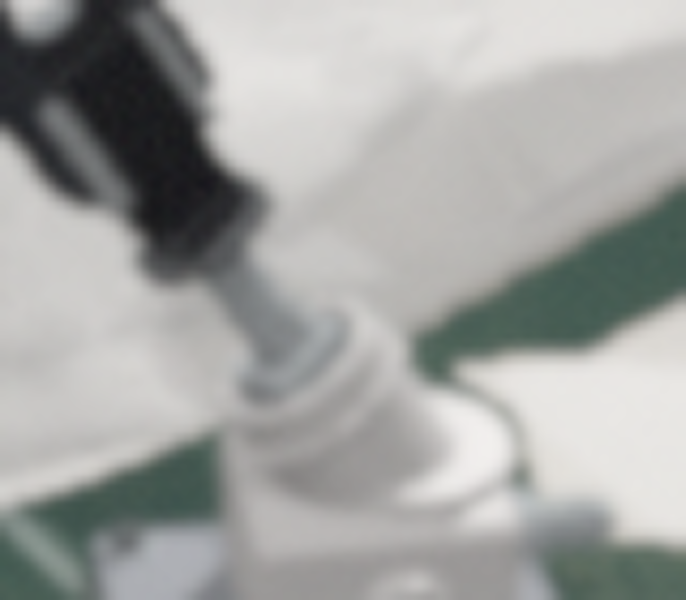

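View pics/top6.png

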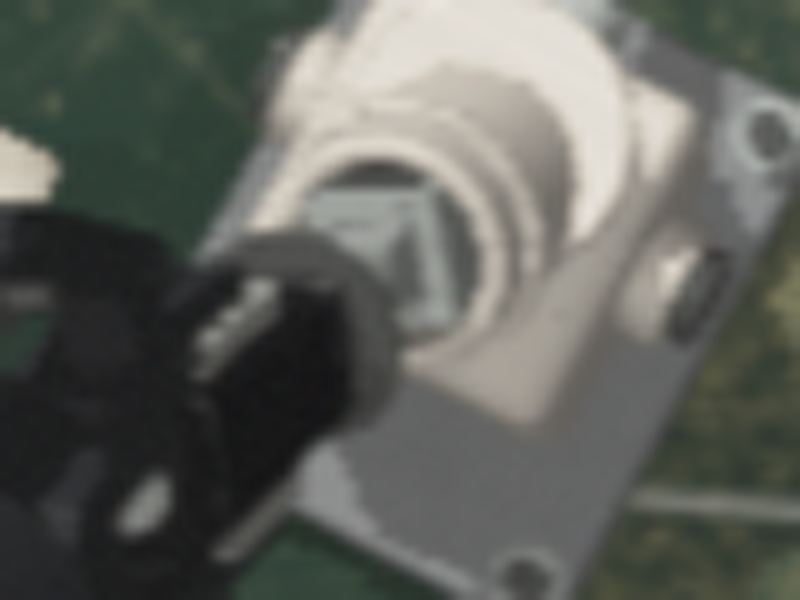

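The bit is well inside the recess with no contact load. I'll go on gently to feel for the floor.

play_rows --pt "0 0 0.01 0 0 0" --pt "0 0 0.013 0 0 0" --pt "0 0 0.013 0 0 0"

```text
time_s: 8.95
tool_pos: [0.5647, -0.0672, 0.1595]
tool_rot: [1.837, 1.882, 0.205]
ft_force: [-7.7, 2.8, 7.3]
gripper_width: 0.027
```

Run:
```python
from plant import env
from h import *
s=env.observe(); tipinfo(s)
```

```text
tip u,v,h mm [ -0.7  -0.  -10.1] phi 208.7 lean 0.18 F uvn [ 3.3  1.1 10.4] Maxis 0.032 q6 -0.03 t 8.95
```

Floor felt at h≈-10 mm, so the face is about 3 mm proud and the plug is at about 2.6 mm. About 86° plus play is needed. I'll start turning clockwise (+tool z), feeding along the axis as it goes.

play_rows --pt "0 0 -0.005 0 0 0" --pt "0 0 -0.005 0 0 0.01" --pt "0 0 -0.005 0 0 0.02" --pt "0 0 -0.004 0 0 0.03" --pt "0 0 -0.003 0 0 0.04" --pt "0 0 -0.002 0 0 0.05" --pt "0 0 -0.001 0 0 0.06" --pt "0 0 0 0 0 0.07" --pt "0 0 0 0 0 0.07"

```text
time_s: 9.7
tool_pos: [0.5644, -0.0673, 0.1588]
tool_rot: [2.232, 1.451, 0.352]
ft_force: [-5.5, 1.0, 3.5]
gripper_width: 0.0266
```

Run:
```python
from plant import env
from h import *
s=env.observe(); tipinfo(s)
```

```text
tip u,v,h mm [ -0.1   0.2 -10.6] phi 183.4 lean 0.17 F uvn [2.9 1.7 5.7] Maxis -0.017 q6 0.41 t 9.7
```

play_rows --pt "0 0 0.001 0 0 0.01" --pt "0 0 0.002 0 0 0.02" --pt "0 0 0.003 0 0 0.03" --pt "0 0 0.003 0 0 0.04" --pt "0 0 0.004 0 0 0.05" --pt "0 0 0.005 0 0 0.06" --pt "0 0 0.006 0 0 0.07" --pt "0 0 0.007 0 0 0.08" --pt "0 0 0.007 0 0 0.08"

```text
time_s: 10.45
tool_pos: [0.5649, -0.0674, 0.158]
tool_rot: [2.575, 0.869, 0.506]
ft_force: [-5.5, 2.3, 3.9]
gripper_width: 0.0268
```

Run:
```python
from plant import env
from h import *
s=env.observe(); tipinfo(s);show(s)
for m in("top","scene"):
    c=env.capture(m)["color"][:,:,::-1]; b=c[150:210,220:300] if m=="top" else c[130:200,260:340]
    f=min(600/b.shape[0],800/b.shape[1])
    cv2.imwrite(f"pics/{m}7.png",cv2.resize(b,None,fx=f,fy=f,interpolation=cv2.INTER_CUBIC))
```

```text
tip u,v,h mm [ -0.1   0.1 -11.6] phi 154.6 lean 0.16 F uvn [3.2 0.5 6.4] Maxis 0.004 q6 0.91 t 10.45
t 10.45 pos [ 0.5649 -0.0674  0.158 ] y [ 0.498 -0.739  0.454] z [ 0.445 -0.232 -0.865] q [-0.17 -0.17  2.16 -0.25  0.67  0.91] F [-5.5  2.3  3.9] M [ 0.33  0.97 -0.08] w 0.0268
```

View pics/top7.png

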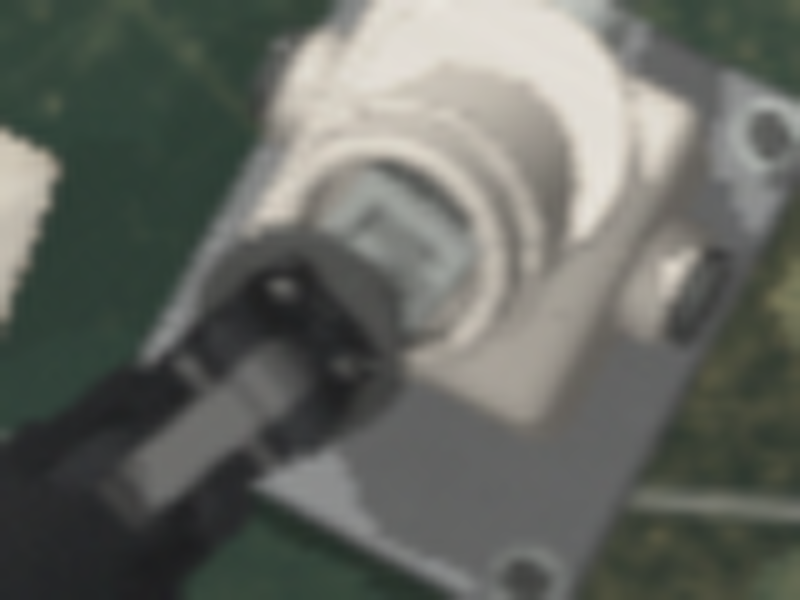

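View pics/scene7.png

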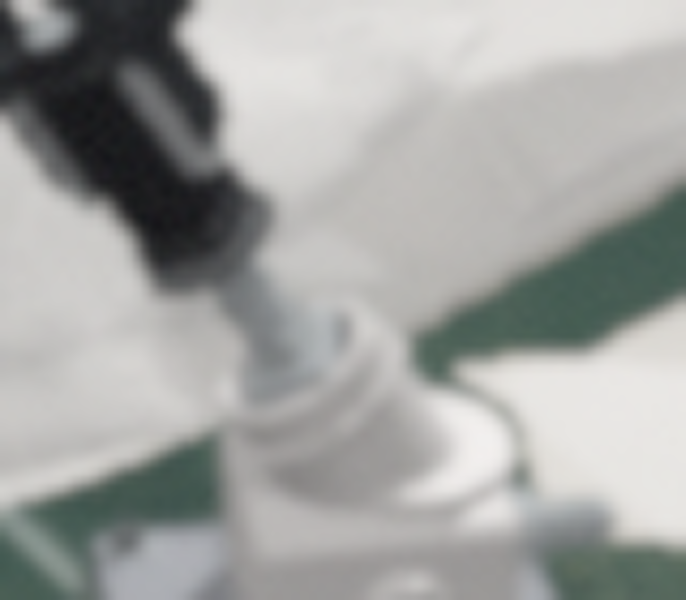

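The plug has turned with the key (top view: square rotated clockwise). Continuing.

play_rows --pt "0 0 0.001 0 0 0.01" --pt "0 0 0.002 0 0 0.02" --pt "0 0 0.003 0 0 0.03" --pt "0 0 0.003 0 0 0.04" --pt "0 0 0.004 0 0 0.05" --pt "0 0 0.005 0 0 0.06" --pt "0 0 0.006 0 0 0.07" --pt "0 0 0.007 0 0 0.08" --pt "0 0 0.007 0 0 0.08"

```text
time_s: 11.3
tool_pos: [0.5655, -0.0676, 0.1571]
tool_rot: [2.787, 0.208, 0.64]
ft_force: [-6.1, 2.9, 2.8]
gripper_width: 0.0269
```

Run:
```python
from plant import env
from h import *
s=env.observe(); tipinfo(s);show(s);print(s["tau"])
```

```text
tip u,v,h mm [ -0.2  -0.1 -12.7] phi 125.8 lean 0.16 F uvn [4.4 0.2 5.8] Maxis -0.053 q6 1.42 t 11.3
t 11.3 pos [ 0.5655 -0.0676  0.1571] y [ 0.078 -0.952  0.295] z [ 0.445 -0.232 -0.865] q [-0.17 -0.17  2.16 -0.25  0.66  1.42] F [-6.1  2.9  2.8] M [ 0.39  0.89 -0.1 ] w 0.0269
[ -0.94411232 -28.57010543 -38.84392262  -0.9865661   -3.54365364
   0.85389761]
```

play_rows --pt "0 0 0.001 0 0 0.01" --pt "0 0 0.002 0 0 0.02" --pt "0 0 0.003 0 0 0.03" --pt "0 0 0.003 0 0 0.03"

```text
time_s: 11.63
tool_pos: [0.5657, -0.0676, 0.1568]
tool_rot: [2.829, -0.056, 0.683]
ft_force: [-5.7, 1.7, 2.8]
gripper_width: 0.0268
```

Run:
```python
from plant import env
from h import *
s=env.observe(); tipinfo(s);show(s);print(s["tau"][5])
```

```text
tip u,v,h mm [ -0.2  -0.1 -13.1] phi 115.0 lean 0.16 F uvn [3.7 1.1 5.3] Maxis 0.019 q6 1.61 t 11.63
t 11.63 pos [ 0.5657 -0.0676  0.1568] y [-0.091 -0.973  0.214] z [ 0.445 -0.232 -0.865] q [-0.17 -0.17  2.16 -0.25  0.66  1.61] F [-5.7  1.7  2.8] M [ 0.36  0.93 -0.04] w 0.0268
0.8521418273448944
```

play_rows --pt "0 0 0.001 0 0 0.01" --pt "0 0 0.002 0 0 0.02" --pt "0 0 0.002 0 0 0.02"

```text
time_s: 11.88
tool_pos: [0.5659, -0.0677, 0.1565]
tool_rot: [2.844, -0.236, 0.709]
ft_force: [-5.2, 2.3, 3.7]
gripper_width: 0.027
```

Run:
```python
from plant import env
from h import *
s=env.observe(); tipinfo(s);show(s);print(s["tau"][5])
for m in("top","scene"):
    c=env.capture(m)["color"][:,:,::-1]; b=c[150:210,220:300] if m=="top" else c[130:200,260:340]
    f=min(600/b.shape[0],800/b.shape[1])
    cv2.imwrite(f"pics/{m}8.png",cv2.resize(b,None,fx=f,fy=f,interpolation=cv2.INTER_CUBIC))
```

```text
tip u,v,h mm [ -0.3  -0.1 -13.3] phi 107.8 lean 0.16 F uvn [3.1 0.4 6. ] Maxis -0.017 q6 1.73 t 11.88
t 11.88 pos [ 0.5659 -0.0677  0.1565] y [-0.202 -0.967  0.155] z [ 0.445 -0.232 -0.865] q [-0.17 -0.17  2.16 -0.25  0.66  1.73] F [-5.2  2.3  3.7] M [ 0.43  0.98 -0.06] w 0.027
0.8428577519953251
```

View pics/top8.png

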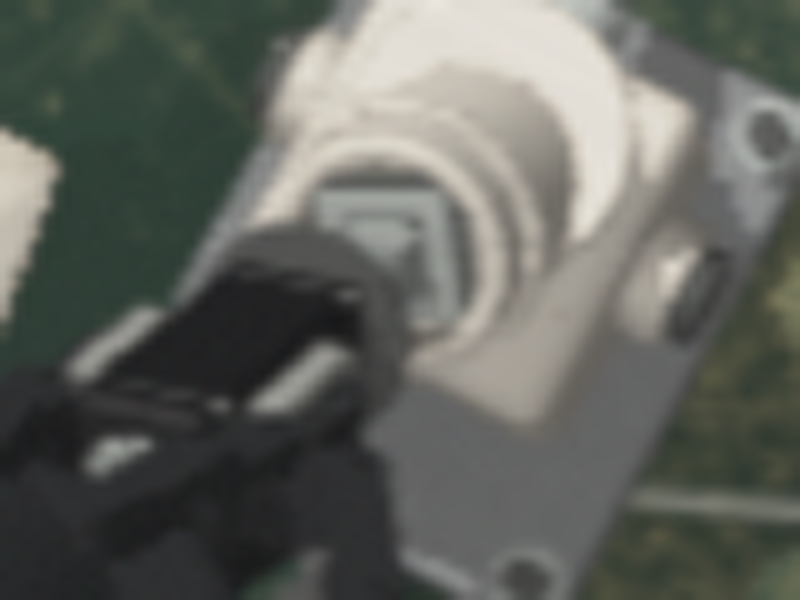

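View pics/scene8.png

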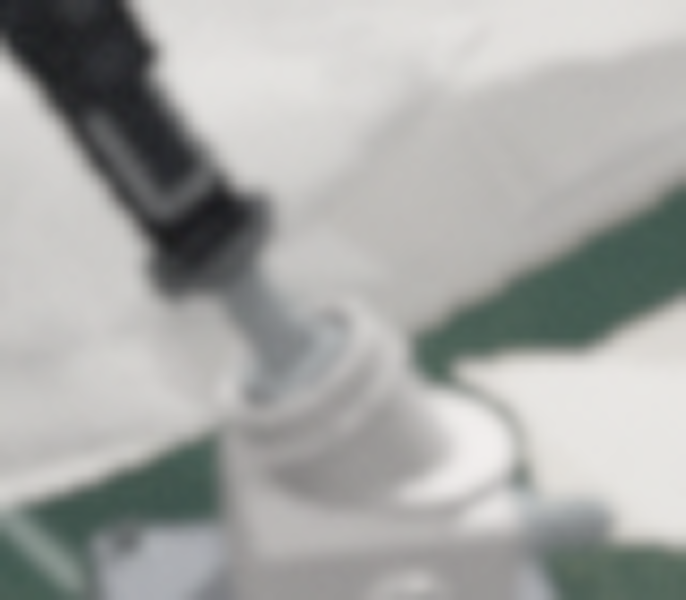

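play_rows --pt "0 0 0.001 0 0 0.01" --pt "0 0 0.002 0 0 0.02" --pt "0 0 0.003 0 0 0.03" --pt "0 0 0.003 0 0 0.04" --pt "0 0 0.003 0 0 0.04"

```text
time_s: 12.4
tool_pos: [0.5661, -0.0677, 0.1563]
tool_rot: [2.843, -0.6, 0.754]
ft_force: [-6.0, 3.3, 4.3]
gripper_width: 0.0272
```

Run:
```python
from plant import env
from h import *
s=env.observe(); tipinfo(s);show(s);print(s["tau"][5])
```

```text
tip u,v,h mm [ -0.3  -0.2 -13.7] phi 93.5 lean 0.17 F uvn [ 3.7 -0.2  7.1] Maxis 0.35 q6 1.98 t 12.4
t 12.4 pos [ 0.5661 -0.0677  0.1563] y [-0.412 -0.911  0.032] z [ 0.446 -0.232 -0.865] q [-0.17 -0.17  2.16 -0.26  0.66  1.98] F [-6.   3.3  4.3] M [0.27 1.03 0.27] w 0.0272
1.1295181140303612
```

Axial moment jumped from about 0 to 0.35 N m, which suggests the stop. A small nudge will confirm it.

play_rows --pt "0 0 0 0 0 0.008" --pt "0 0 0 0 0 0.008" --pt "0 0 0 0 0 0.008"

```text
time_s: 12.65
tool_pos: [0.5661, -0.0678, 0.1563]
tool_rot: [2.838, -0.669, 0.761]
ft_force: [-5.3, 2.8, 4.4]
gripper_width: 0.0268
```

Run:
```python
from plant import env
from h import *
s=env.observe(); tipinfo(s);show(s);print(s["tau"][5])
```

```text
tip u,v,h mm [ -0.4  -0.2 -13.7] phi 90.8 lean 0.17 F uvn [3.  0.  6.8] Maxis 0.438 q6 2.03 t 12.65
t 12.65 pos [ 0.5661 -0.0678  0.1563] y [-0.449 -0.894  0.008] z [ 0.446 -0.232 -0.865] q [-0.17 -0.17  2.16 -0.26  0.66  2.03] F [-5.3  2.8  4.4] M [0.33 1.05 0.39] w 0.0268
0.4798842966556549
```

Stop confirmed at 0.44 N m. I'll ease back 9° to free the flanks, then withdraw along the axis.

play_rows --pt "0 0 -0.003 0 0 -0.01" --pt "0 0 -0.005 0 0 -0.02" --pt "0 0 -0.008 0 0 -0.025" --pt "0 0 -0.02 0 0 -0.025" --pt "0 0 -0.04 0 0 -0.025" --pt "0 0 -0.06 0 0 -0.025" --pt "0 0 -0.06 0 0 -0.025"

```text
time_s: 13.23
tool_pos: [0.5621, -0.0658, 0.1642]
tool_rot: [2.848, -0.444, 0.736]
ft_force: [-1.3, 1.4, -2.0]
gripper_width: 0.0268
```

Run:
```python
from plant import env
from h import *
s=env.observe(); tipinfo(s);show(s)
```

```text
tip u,v,h mm [-0.5 -0.  -4.6] phi 99.6 lean 0.18 F uvn [ 2.5 -0.6 -0.9] Maxis -0.035 q6 1.87 t 13.23
t 13.23 pos [ 0.5621 -0.0658  0.1642] y [-0.325 -0.942  0.085] z [ 0.446 -0.232 -0.865] q [-0.16 -0.19  2.16 -0.25  0.68  1.87] F [-1.3  1.4 -2. ] M [0.41 0.56 0.02] w 0.0268
```

Free, no side load. Continue withdrawing 45 mm more.

play_rows --pt "0 0 -0.05 0 0 0" --pt "0 0 -0.1 0 0 0" --pt "0 0 -0.2 0 0 0" --pt "0 0 -0.3 0 0 0" --pt "0 0 -0.45 0 0 0" --pt "0 0 -0.45 0 0 0" --pt "0 0 -0.45 0 0 0"

```text
time_s: 13.82
tool_pos: [0.5331, -0.0503, 0.2246]
tool_rot: [2.847, -0.443, 0.743]
ft_force: [0.5, -0.3, -1.0]
gripper_width: 0.0272
```

Run:
```python
from plant import env
from h import *
s=env.observe(); tipinfo(s);show(s)
for m in("top","scene"):
    c=env.capture(m)["color"][:,:,::-1]; cv2.imwrite(f"pics/{m}9f.png",c); b=c[150:210,220:300] if m=="top" else c[130:220,260:380]
    f=min(600/b.shape[0],800/b.shape[1])
    cv2.imwrite(f"pics/{m}9.png",cv2.resize(b,None,fx=f,fy=f,interpolation=cv2.INTER_CUBIC))
    if m=="top": h=c[190:240,340:400]; cv2.imwrite("pics/hole_t.png",cv2.resize(h,None,fx=10,fy=10,interpolation=cv2.INTER_CUBIC))
    else: h=c[215:275,300:360]; cv2.imwrite("pics/hole_s.png",cv2.resize(h,None,fx=10,fy=10,interpolation=cv2.INTER_CUBIC))
```

```text
tip u,v,h mm [-2.5 -0.7 64.2] phi 99.6 lean 0.41 F uvn [-0.   0.1 -1.2] Maxis -0.044 q6 1.86 t 13.82
t 13.82 pos [ 0.5331 -0.0503  0.2246] y [-0.324 -0.942  0.085] z [ 0.45  -0.232 -0.862] q [-0.14 -0.35  2.17 -0.23  0.83  1.86] F [ 0.5 -0.3 -1. ] M [ 0.26  0.34 -0.01] w 0.0272
```

View pics/top9.png

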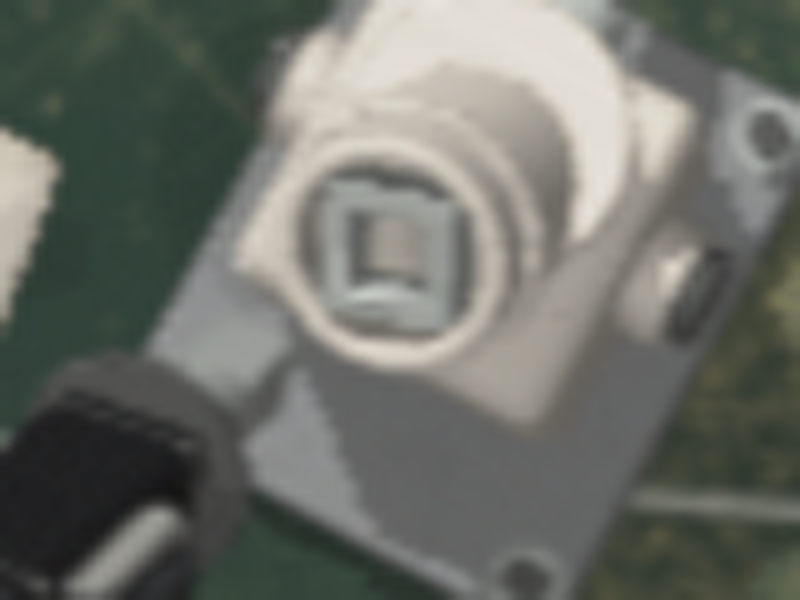

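View pics/hole_t.png

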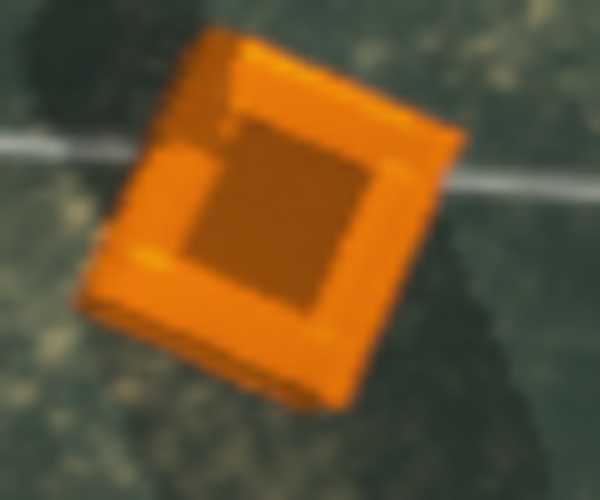

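View pics/hole_s.png

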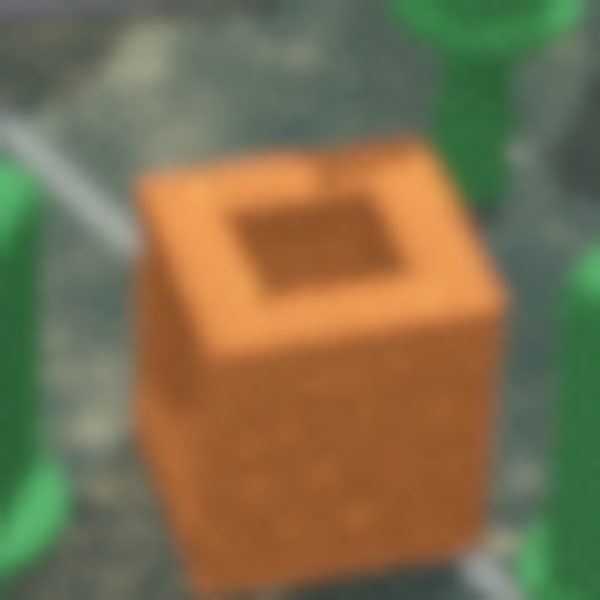

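View pics/scene9.png

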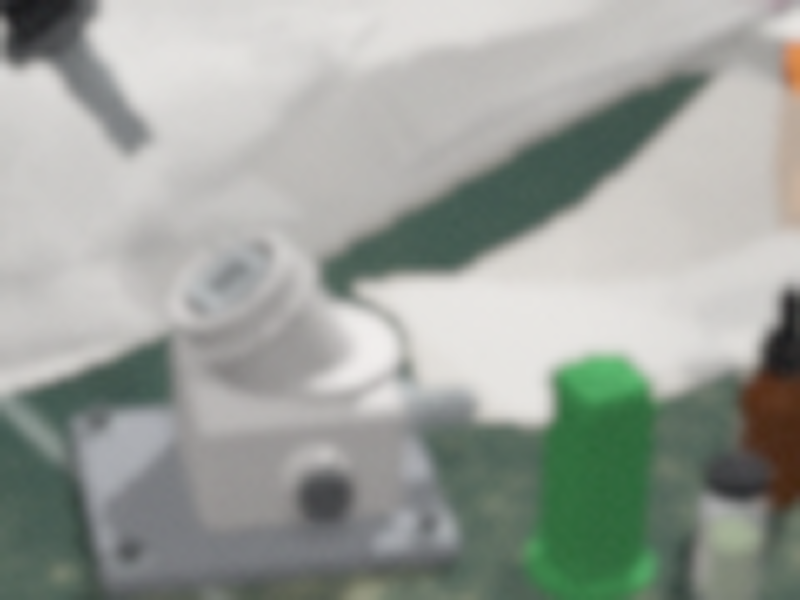

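Run:
```python
from plant import env
from h import *
t=[(240,115),(370,170),(315,312),(185,258)]; sc=[(230,210),(380,195),(410,272),(268,298)]
f=lambda p,o:(np.array(p)+.5)/10-.5+np.array(o)
tc=[f(p,(340,190)) for p in t]; ss=[f(p,(300,215)) for p in sc]
P,e=tri(np.mean(ss,0),np.mean(tc,0)); print("hole c",P,e)
H=[onz("top",p,.066) for p in tc]; print("top",np.mean(H,0)); H=[onz("scene",p,.066) for p in ss]; print("scene",np.mean(H,0))
s=env.observe()
go(s,[.528,-.301,.25],down(-136.5))
```

```text
hole c [ 0.5291212  -0.30113145  0.06461279] 0.0016952816527780648
top [ 0.52838873 -0.30047088  0.066     ]
scene [ 0.52885168 -0.30268245  0.066     ]
row [ 0.4758  1.599   0.2132 -0.0068 -0.0844  0.0781] dist mm 252.3 deg 41.5
```

play_rows --pt "0.05 0.15 -0.05 0 -0.01 0.01" --pt "0.1 0.3 -0.05 0 -0.025 0.02" --pt "0.15 0.5 0 0 -0.04 0.035" --pt "0.2 0.7 0.05 0 -0.06 0.05" --pt "0.25 0.85 0.1 -0.005 -0.08 0.07" --pt "0.29 0.98 0.13 -0.007 -0.084 0.078" --pt "0.29 0.98 0.13 -0.007 -0.084 0.078" --pt "0.29 0.98 0.13 -0.007 -0.084 0.078" --pt "0.29 0.98 0.13 -0.007 -0.084 0.078"

```text
time_s: 14.67
tool_pos: [0.529, -0.2037, 0.2374]
tool_rot: [2.886, -1.238, -0.0]
ft_force: [-0.6, -0.6, -1.1]
gripper_width: 0.027
```

Run:
```python
from plant import env
from h import *
s=env.observe();show(s)
go(s,[.5285,-.301,.24],down(-136.5))
```

```text
t 14.67 pos [ 0.529  -0.2037  0.2374] y [-0.725 -0.689  0.001] z [-0.001 -0.001 -1.   ] q [-0.51  0.08  1.67 -0.    1.39  1.88] F [-0.6 -0.6 -1.1] M [ 0.03 -0.03  0.01] w 0.027
row [ 4.677e-01  4.495e-01 -1.650e-02  2.000e-04 -1.000e-04  2.000e-04] dist mm 97.3 deg 0.1
```

play_rows --pt "0.15 0.15 -0.016 0 0 0" --pt "0.3 0.3 -0.016 0 0 0" --pt "0.468 0.45 -0.016 0 0 0" --pt "0.468 0.45 -0.016 0 0 0" --pt "0.468 0.45 -0.016 0 0 0" --pt "0.468 0.45 -0.016 0 0 0" --pt "0.468 0.45 -0.016 0 0 0"

```text
time_s: 15.25
tool_pos: [0.5288, -0.2993, 0.242]
tool_rot: [2.887, -1.236, 0.003]
ft_force: [-0.0, -0.1, -1.5]
gripper_width: 0.0269
```

Run:
```python
from plant import env
from h import *
s=env.observe();show(s)
go(s,[.5285,-.301,.16],down(-136.5))
c=env.capture("scene")["color"][:,:,::-1][120:280,260:420]; cv2.imwrite("pics/s10.png",cv2.resize(c,None,fx=3.7,fy=3.7,interpolation=cv2.INTER_CUBIC))
```

```text
t 15.25 pos [ 0.5288 -0.2993  0.242 ] y [-0.723 -0.69   0.   ] z [ 0.001 -0.002 -1.   ] q [-0.64  0.17  1.56 -0.    1.41  1.74] F [-0.  -0.1 -1.5] M [-0.05  0.03  0.05] w 0.0269
row [ 5.000e-03  9.100e-03  5.467e-01  1.000e-04 -4.000e-04  4.000e-04] dist mm 82.0 deg 0.2
```

View pics/s10.png

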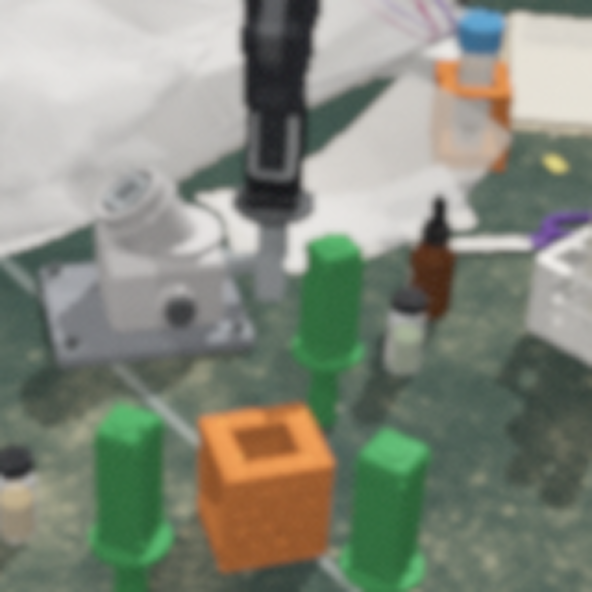

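play_rows --pt "0.003 0.005 0.15 0 0 0" --pt "0.003 0.005 0.3 0 0 0" --pt "0.003 0.005 0.45 0 0 0" --pt "0.003 0.005 0.5 0 0 0" --pt "0.003 0.005 0.5 0 0 0" --pt "0.003 0.005 0.5 0 0 0"

```text
time_s: 15.8
tool_pos: [0.5289, -0.3016, 0.1674]
tool_rot: [2.886, -1.237, 0.003]
ft_force: [-0.2, 0.4, -0.7]
gripper_width: 0.0265
```

Run:
```python
from plant import env
from h import *
s=env.observe();show(s)
go(s,[.5285,-.301,.0935],down(-136.5))
c=env.capture("scene")["color"][:,:,::-1][160:280,280:400]; cv2.imwrite("pics/s11.png",cv2.resize(c,None,fx=5,fy=5,interpolation=cv2.INTER_CUBIC))
tip=s["tool_pos"]-[0,0,L]; print((proj("scene",tip)-[280,160]+.5)*5)
```

```text
t 15.8 pos [ 0.5289 -0.3016  0.1674] y [-0.724 -0.689  0.001] z [ 0.001 -0.002 -1.   ] q [-0.65  0.23  1.64 -0.    1.27  1.73] F [-0.2  0.4 -0.7] M [ 0.02 -0.02  0.01] w 0.0265
row [-6.10e-03 -1.50e-03  4.93e-01  1.00e-04 -4.00e-04  2.00e-04] dist mm 73.9 deg 0.2
[261.72664461 355.01566557]
```

View pics/s11.png

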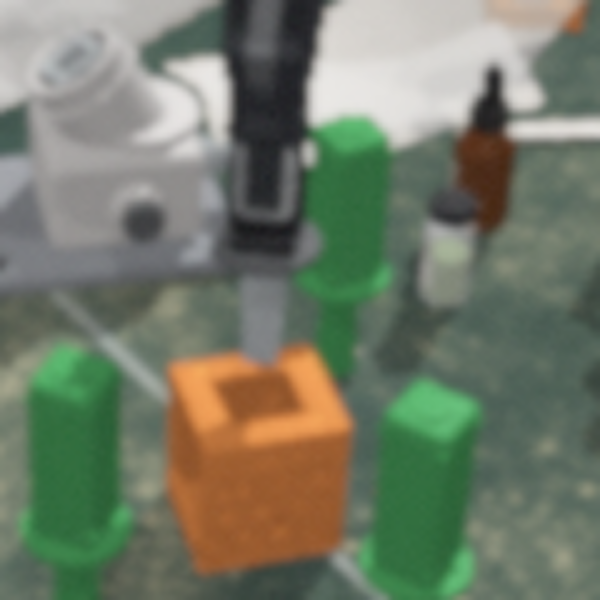

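play_rows --pt "-0.003 0 0.1 0 0 0" --pt "-0.003 0 0.2 0 0 0" --pt "-0.003 0 0.3 0 0 0" --pt "-0.003 0 0.4 0 0 0" --pt "-0.003 0 0.45 0 0 0" --pt "-0.003 0 0.45 0 0 0" --pt "-0.003 0 0.45 0 0 0"

```text
time_s: 16.43
tool_pos: [0.529, -0.3024, 0.1006]
tool_rot: [2.885, -1.238, 0.005]
ft_force: [0.2, 0.5, -1.3]
gripper_width: 0.0269
```

Run:
```python
from plant import env
from h import *
s=env.observe();show(s)
go(s,[.5285,-.301,.0925],down(-136.5))
```

```text
t 16.43 pos [ 0.529  -0.3024  0.1006] y [-0.725 -0.689  0.001] z [ 0.002 -0.003 -1.   ] q [-0.65  0.3   1.68 -0.    1.15  1.73] F [ 0.2  0.5 -1.3] M [ 0.05 -0.04 -0.  ] w 0.0269
row [-0.0095 -0.0042  0.054   0.0001 -0.0006  0.0001] dist mm 8.3 deg 0.2
```

play_rows --pt "-0.006 0 0.02 0 0 0" --pt "-0.006 0 0.04 0 0 0" --pt "-0.006 0 0.047 0 0 0" --pt "-0.006 0 0.047 0 0 0"

```text
time_s: 16.77
tool_pos: [0.5281, -0.3016, 0.0929]
tool_rot: [2.885, -1.239, 0.004]
ft_force: [0.4, -0.8, -1.7]
gripper_width: 0.0266
```

Run:
```python
from plant import env
from h import *
s=env.observe();show(s)
```

```text
t 16.77 pos [ 0.5281 -0.3016  0.0929] y [-0.725 -0.689  0.001] z [ 0.002 -0.003 -1.   ] q [-0.65  0.31  1.69 -0.    1.14  1.73] F [ 0.4 -0.8 -1.7] M [ 0.01 -0.04 -0.01] w 0.0266
```

play_rows --pt "0 0 0.006 0 0 0" --pt "0 0 0.006 0 0 0" --pt "0 0 0.006 0 0 0"

```text
time_s: 17.02
tool_pos: [0.5282, -0.3017, 0.0928]
tool_rot: [2.885, -1.238, 0.004]
ft_force: [-2.2, 0.7, 6.7]
gripper_width: 0.0267
```

Run:
```python
from plant import env
from h import *
s=env.observe();show(s)
c=env.capture("scene")["color"][:,:,::-1][200:280,290:390]; cv2.imwrite("pics/s12.png",cv2.resize(c,None,fx=7,fy=7,interpolation=cv2.INTER_CUBIC))
```

```text
t 17.02 pos [ 0.5282 -0.3017  0.0928] y [-0.725 -0.689  0.001] z [ 0.002 -0.003 -1.   ] q [-0.65  0.31  1.69 -0.    1.14  1.73] F [-2.2  0.7  6.7] M [ 0.34  0.39 -0.03] w 0.0267
```

View pics/s12.png

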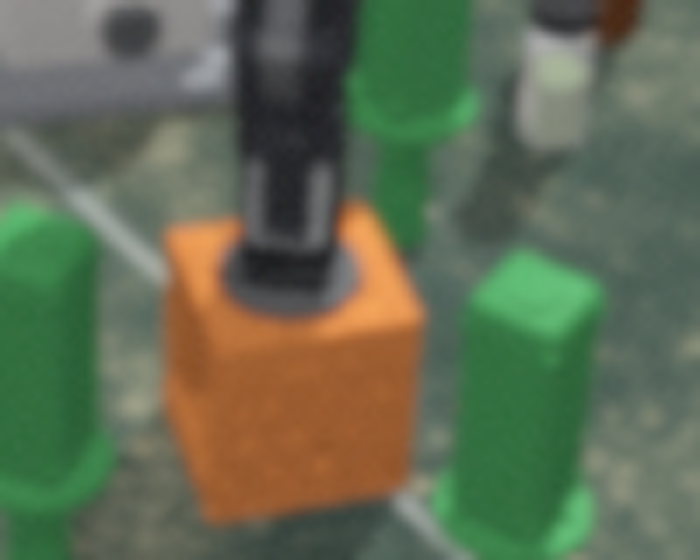

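The collar is seated: 8 N contact at the height where I picked it up. I'll ease the grip and open.

play_rows --pt "0 0 0 0 0 0" --pt "0 0 0 0 0 0" --force 20

```text
time_s: 17.23
tool_pos: [0.5282, -0.3017, 0.0928]
tool_rot: [2.885, -1.239, 0.004]
ft_force: [-1.2, 1.7, 5.7]
gripper_width: 0.0269
```

play_rows --pt "0 0 0 0 0 0" --pt "0 0 0 0 0 0" --pt "0 0 0 0 0 0" --pt "0 0 0 0 0 0" --pt "0 0 0 0 0 0" --pt "0 0 0 0 0 0" --pt "0 0 0 0 0 0" --pt "0 0 0 0 0 0" --grip -1

```text
time_s: 17.9
tool_pos: [0.5278, -0.3015, 0.0915]
tool_rot: [2.885, -1.239, 0.003]
ft_force: [-0.4, -0.1, -0.9]
gripper_width: 0.0855
```

play_rows --pt "0 0 -0.1 0 0 0" --pt "0 0 -0.25 0 0 0" --pt "0 0 -0.5 0 0 0" --pt "0 0 -0.75 0 0 0" --pt "0 0 -1 0 0 0" --pt "0 0 -1 0 0 0" --pt "0 0 -1 0 0 0" --pt "0 0 -1 0 0 0" --pt "0 0 -1 0 0 0"

```text
time_s: 18.65
tool_pos: [0.5268, -0.3005, 0.2395]
tool_rot: [2.886, -1.239, -0.002]
ft_force: [0.1, 0.6, -1.1]
gripper_width: 0.0854
```

Run:
```python
from plant import env
from h import *
s=env.observe();show(s)
c=env.capture("scene")["color"][:,:,::-1]; cv2.imwrite("pics/s13f.png",c);c=c[140:290,230:410]; cv2.imwrite("pics/s13.png",cv2.resize(c,None,fx=4,fy=4,interpolation=cv2.INTER_CUBIC))
```

```text
t 18.65 pos [ 0.5268 -0.3005  0.2395] y [-0.725 -0.689  0.001] z [-0.001 -0.    -1.   ] q [-0.65  0.17  1.57 -0.    1.4   1.73] F [ 0.1  0.6 -1.1] M [ 0.02 -0.02 -0.02] w 0.0854
```

View pics/s13.png

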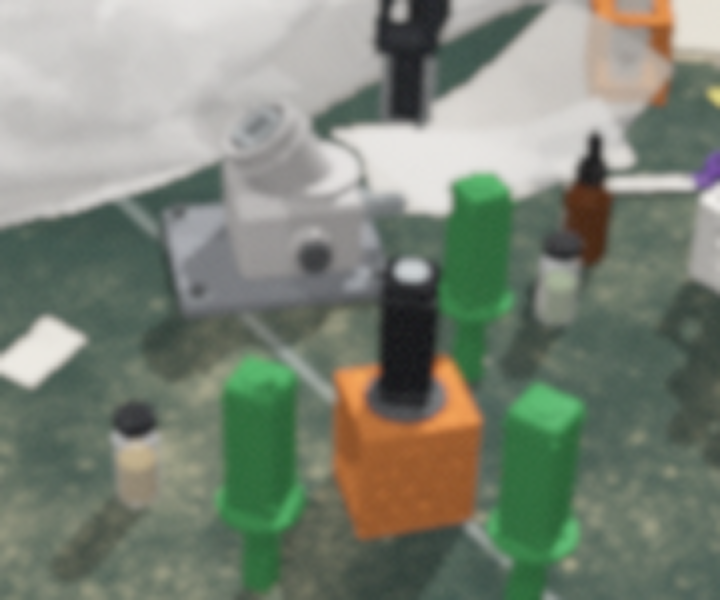

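play_rows --pt "-0.3 0 -0.1 0 0 0" --pt "-0.6 0 -0.2 0 0 0" --pt "-1 0 -0.3 0 0 0" --pt "-1 0 -0.3 0 0 0" --pt "-1 0 -0.3 0 0 0" --pt "-1 0 -0.3 0 0 0" --pt "-1 0 -0.3 0 0 0"

```text
time_s: 19.28
tool_pos: [0.4243, -0.1923, 0.2853]
tool_rot: [2.885, -1.238, 0.002]
ft_force: [0.9, -0.5, -0.7]
gripper_width: 0.0854
```

play_rows --pt "-0.3 -0.3 0 0 0 0" --pt "-0.5 -0.7 0 0 0 0" --pt "-0.5 -0.7 0 0 0 0" --pt "-0.5 -0.7 0 0 0 0" --pt "-0.5 -0.7 0 0 0 0" --pt "-0.5 -0.7 0 0 0 0"

```text
time_s: 19.78
tool_pos: [0.449, -0.066, 0.2849]
tool_rot: [2.885, -1.237, 0.0]
ft_force: [0.7, -0.9, 0.6]
gripper_width: 0.0855
```

Run:
```python
from plant import env
from h import *
s=env.observe();show(s)
c=env.capture("top")["color"][:,:,::-1]; cv2.imwrite("pics/t14f.png",c)
b=c[80:280,220:460]; cv2.imwrite("pics/t14.png",cv2.resize(b,None,fx=3,fy=3,interpolation=cv2.INTER_CUBIC))
S=env.capture("scene")["color"][:,:,::-1].astype(int); 
def cent(im,x0,y0,x1,y1):
    q=im[y0:y1,x0:x1].astype(int); m=((q.min(2)>110)&(q.max(2)-q.min(2)<50)).astype(np.uint8)
    _,_,st,ce=cv2.connectedComponentsWithStats(m); return [(st[i,4],ce[i]+[x0,y0]) for i in range(1,len(st)) if st[i,4]>5]
a=cent(S,327,200,342,212); b=cent(c,360,198,382,220); print(a,b)
if a and b: print(tri(a[0][1],b[0][1]))
```

```text
t 19.78 pos [ 0.449  -0.066   0.2849] y [-0.724 -0.69   0.002] z [-0.001 -0.002 -1.   ] q [-0.32 -0.23  1.88 -0.    1.5   2.06] F [ 0.7 -0.9  0.6] M [ 0.04 -0.01  0.05] w 0.0855
[(np.int32(54), array([332.62962963, 206.96296296]))] [(np.int32(60), array([372.11666667, 209.41666667]))]
(array([ 0.52726408, -0.30132212,  0.14481829]), np.float64(0.001294182641196421))
```

View pics/t14.png

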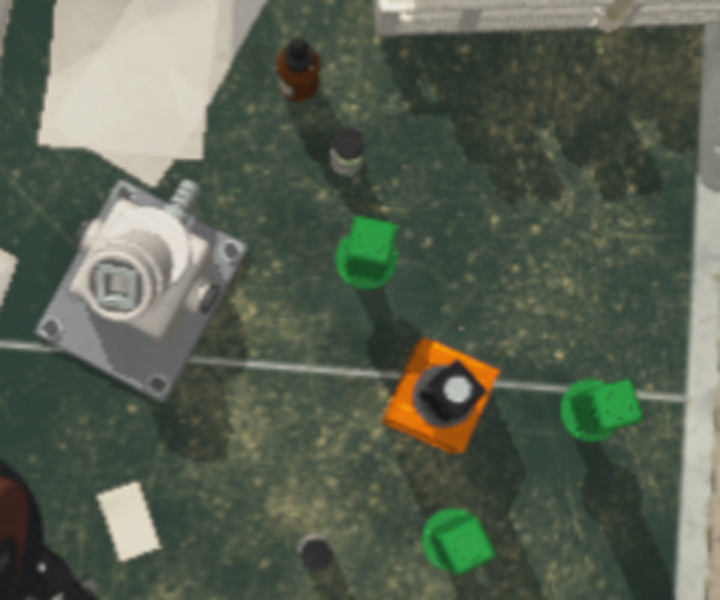

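The key top is at (0.527, -0.301, 0.145), against (0.529, -0.301, 0.144) at the start, so it is upright and seated. The plug is flush, and the vials and dropper are unmoved. Handing in.

Run:
```python
from plant import env
print(env.finish_job())
```

```text
the job is handed in; nothing more can be done
None
```

The plug is screwed in to its stop, and the key is back upright in its holder. I handed the job in at about 20 s. The system gives no verdict, so this rests on my own checks.

- **Insertion:** I took the black-handled key, set it in line with the port (lean about 0.2°) and felt the recess floor about 13 mm down before turning anything.
- **Screwing in:** I turned clockwise in one continuous pass of about 118°, which includes play, in step with the thread. The axial moment then rose from about 0 to 0.44 N m and the inward travel ended, which means the hard stop. The last pictures show the plug flush with the rim.
- **Return:** The collar landed at the same height as at pick-up, with about 8 N of contact. After release the key's top was at z = 0.145 m (0.144 m at the start) and within 2 mm sideways. The gripper is open and clear of everything.
- **Bystanders:** The two vials, the dropper and the green look-alikes look unmoved. The petri dish was out of view in my last close-ups, but the arm never went near it with anything low.

No check failed. The two camera views disagreed by 1–2 mm, within the stated calibration. The first plug-height estimate from the pictures was about 1.7 mm against 3 mm felt by contact, and I went by the contact.

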